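# Set up the tile-banding place from the stacked kit

## Robot

A 6-joint arm with a two-finger parallel gripper is mounted at the origin on the work surface; the furniture and walls round the work are solid. World frame = base frame: x ahead of the robot, y to its left, z up, the work surface at z = 0. Lengths are in m, angles in degrees, forces in N, time in s.
With the tool pointing down it reaches from about 0.4 to 0.825 m from the base axis. Payload 7 kg.
Tool frame: the origin (TCP) lies midway between the tips of the shut fingers; the grasp point (between the pads) lies 19 mm behind it; z points along the fingers, y is the line along which they close (so a half turn about z gives the same grasp; the last joint's range is limited). The gripper opens to 88 mm and grips with 3 to 60 N. Pads are 19 mm wide; open, the fingers measure 130 mm over their backs; the gripper's body (78 mm by 193 mm) begins 47 mm behind the grasp point.
Start: joints at [16.507, 20.546, 0.682, 0, -70.136, -16.507], TCP at [0.675, -0, 0.227] pointing down, gripper open.
Joint ranges: [-176.03, 176.03], [-82.01, 121.73], [-58.28, 71.71], [-173.87, 95.51], [-174.79, -0.11], [-173.66, 173.66]. Speed limits (degrees/s): [136.94, 136.94, 172.46, 180, 180, 180].

## Interface

Orientations are given as [roll, pitch, yaw] about the fixed x, y, z axes, in that order (R = Rz(yaw) Ry(pitch) Rx(roll)).
In Python, from plant import ctrl gives the robot as it stands. The module is installed in compiled form; this text tells all that it offers.
- The arm moves only by the tool send_rows, never from a script. Its argument "plan" is a list that holds one entry, the list of rows, each a list of 6 numbers: the shift along the tool's x, y, z in a scale on which 1.0 is 100 cm, then the turn, a rotation vector about the tool's x, y, z in a scale on which 1.0 is 2 pi rad. A call has 1 to 8 rows; each row is the pose to reach, as a shift and turn from the pose commanded when the call began, along the tool's axes at that moment; what a row does not reach only later rows make up. A row lasts 1/12 s, in which the tool goes at most 41.7 mm and 7.16 degrees, less where a joint would pass 70% of its speed; a pose out of reach is approached as far as the arm can. No shift or turn number may pass 1 either way. A call with a gripper value outside its range is refused whole. "fingers" is the opening, from 0 (shut) to 1 (fully open), set as the call begins (left out, the last holds). The fingers move at their own pace and stop on an object; the grip force is fixed at half the most. Time passes only in rows, so rows that repeat a pose let the fingers close. It gives the time, the measured TCP pose, the force, the opening and the grip force at its end, in the units of the state.
- ctrl.get_obs(): the state, without advancing time (a new reading comes with each control period).
- ctrl.snapshot(name): name is "scene" or "side" or "wrist"; returns a dict with "img" (384x512x3 uint8, red, green, blue), "K" (3x3 intrinsics, pixels), "pose" (4x4, takes a point from camera to world coordinates). Camera axes: x right, y down, z forward; pixel columns grow to the right and rows downward; lengths in m; the calibration is good to about 2 mm. A picture is of the moment at which its call begins. There is no depth.
- ctrl.close_job(): hands the job in; it is judged then, once.
The state is a dict: "clock": time; "joint_pos": joint angles; "qvel": joint speeds; "tau": joint torques, N m; "tool_pos": TCP position; "orientation": TCP orientation; "force": force on the tool from outside, world axes, zero at the start; "moment": the same for the moment, N m; "opening": finger opening in m; "gripper_force": force on a finger pad.
Only numpy, scipy, OpenCV 4.12 (cv2) and the standard library are available. Lean on these libraries where they do the work, as an engineer would, in place of code of your own. Each camera call takes 0.05 s, during which the arm holds its last target. There are 200 camera calls.

## Task

The decorating kit was carried over in one stack: take it apart and lay out the work place. Stand the blue-pigment jar upright in the middle of the pocket scale's pan, lay the marker crosswise in one of the V-grooves of the wooden pen rest so that it cannot roll, lay the white tile flat and centred on the banding wheel, and put the closed black tin flat inside the wooden tray. Set the glass jar down gently, never dropping it, and leave the squat tan jar on the table and the roll of tape where they are.

Things in the scene. Friction and masses are not known exactly. Their poses are not given: they have to be found in the camera images.
- jar: Clear octagonal jar of blue pigment with a round white lid, 111 mm tall, 58 mm across the flats (62 over the corners), about 0.26 kg; it stands on the tile. Origin: centre of its underside, z up. Flats face its own x and y and the 45 degree lines between. Towards the marker only about 10 mm are free beside it.
- marker_mid (a point): Marker pen, blue cap and white barrel, 135 mm long, 17 mm wide and 16 mm high at its thickest, flattened underneath; 20 g. It lies flat on the tile beside the jar, parallel to the tin, its ends reaching past the tile's edges. This point: middle of its length, on its axis, 8 mm above its underside; y runs along the pen, z up.
- tile_mid (a point): White glazed tile with brown colour trials, 66 x 98 x 6.5 mm, 0.14 kg; it lies across the top of the tin. This point: centre of its underside; x along its 66 mm side, y along its 98 mm side, z up. Grasp it over the 66 mm, with the fingertips just above what it lies on.
- tin_mid (a point): Closed flat black tin at the bottom of the stack, 190 x 66 x 29.5 mm (lower half 64 mm wide), 0.24 kg; its lid stays shut. This point: centre of its underside; x along its 190 mm, y along its 66 mm, z up.
- scale_pan (a point): Middle of the steel pan of the grey pocket scale, which is fixed to the table (housing 118 x 66 x 14.5 mm). This point: on the pan's surface, 14.5 mm above the table, 25 mm from the middle of the housing towards the end away from the display and keys; x along the 118 mm, pointing to that end, y along the 66 mm, z up.
- turntable: Banding wheel (potter's turntable), fixed to the table: dark foot and stem, round aluminium head of 150 mm with thin rings, its flat top 60 mm above the table; the head turns on its stem with a little friction. Origin: on its axis at table height, z up.
- pen_rest: Pale wooden pen rest, fixed. On a board 100 x 100 mm stand two cheeks 12 mm thick, at x = -38 and +38 mm, each with three 90 degree V-grooves at y = -28, 0, +28 mm: bottoms 30 mm, ridges 43 mm above the table. A pen lies along x across both cheeks, its axis then about 43 mm up; between the cheeks are 64 mm for the fingers, 8 mm board below. Origin: centre of the underside, z up.
- tray: Flat wooden tray with a low dark rim, fixed to the table, 230 x 112 mm outside, 212 x 94 mm inside, floor 5 mm and rim 12 mm above the table. Origin: centre of its underside; x along the 230 mm, z up.
- squat_jar: Squat wide jar of tan pigment with a white lid, standing on the table near the tall shelf, 78 mm wide, 82 mm tall; a bystander. Origin: centre of the underside.
- tape: Roll of masking tape lying flat, 100 mm wide, 25 mm tall; a bystander. Origin: centre of the underside.
There are look-alikes about, which are no part of the job. Leave any purple look-alike of the part that bears marker_mid alone.

How it is judged:
By the outcome, as a careful person would: the job done as asked, in the order asked, and still so for the second after the job is handed in, with the robot touching nothing.
It also fails if it takes over 106 s, if anything falls off the work surface, if the arm or the gripper's body presses on something with over 40 N, if the wrist force passes 120 N, or if a joint passes its speed limit or range.

## Working session

There is one attempt and no reset: what is moved stays moved. The work goes in short steps, Python scripts to look and compute and a tool call to move; the robot and the scene stay as the last step left them, time stands still between calls to the robot, and variables do not carry over. Pictures are saved under pics/ and viewed, at most 14 in all, crops included, and the job is handed in when it is done.

Besides the shell and the picture viewer there is one more tool, called after "Request:" by a JSON object that holds its "op" and its "data", one argument or row to a line. send_rows: Moves the arm, as the interface text tells. Its arguments: {"type":"object","properties":{"plan":{"type":"array","items":{"type":"array","items":{"type":"array","items":{"type":"number"}}}},"fingers":{"type":"number"}},"required":["plan"]}

```bash
mkdir -p pics; ls; python3 - <<'E'
from plant import ctrl
import cv2
print(ctrl.get_obs())
for n in ["scene","side","wrist"]:
    s=ctrl.snapshot(n); cv2.imwrite(f"pics/a_{n}.png",cv2.resize(s["img"][:,:,::-1],(800,600),interpolation=cv2.INTER_CUBIC)); print(n,s["K"].round(1).tolist(),s["pose"].round(3).tolist())
E
```

```text
pics
{'clock': 0.0, 'joint_pos': array([ 1.65059264e+01,  2.05914849e+01,  6.33757789e-01, -2.15467574e-02,
       -7.01342033e+01, -1.65081055e+01]), 'qvel': array([ 0.04786846,  0.06329616, -0.09581503, -0.0175809 , -0.059765  ,
       -0.00123434]), 'tau': array([-8.00930356e-04, -5.82726967e+01,  2.93058443e+01,  6.99745238e+00,
        6.93249181e-03, -2.06530804e-04]), 'tool_pos': array([ 6.74515859e-01, -2.76714561e-05,  2.25617503e-01]), 'orientation': array([ 1.79906103e+02, -6.70452485e-03, -9.00095118e+01]), 'force': array([ 0.42982179, -0.0985914 , -0.61187006]), 'moment': array([ 0.00264011,  0.03315731, -0.00961818]), 'gripper_force': 0.0, 'opening': 0.08738972995356487}
scene [[384.1, 0.0, 261.2], [0.0, 384.1, 199.3], [0.0, 0.0, 1.0]] [[0.807, -0.469, 0.36, -0.029], [-0.591, -0.624, 0.511, -0.644], [-0.015, -0.625, -0.78, 1.097], [0.0, 0.0, 0.0, 1.0]]
side [[442.2, 0.0, 263.5], [0.0, 442.2, 190.4], [0.0, 0.0, 1.0]] [[-0.993, -0.034, 0.116, 0.298], [-0.118, 0.453, -0.884, 1.18], [-0.023, -0.891, -0.453, 0.646], [0.0, 0.0, 0.0, 1.0]]
wrist [[295.4, 0.0, 257.4], [0.0, 295.4, 191.6], [0.0, 0.0, 1.0]] [[-1.0, -0.001, -0.001, 0.673], [-0.002, 0.961, 0.275, -0.073], [0.001, 0.275, -0.961, 0.384], [0.0, 0.0, 0.0, 1.0]]
```

View pics/a_scene.png

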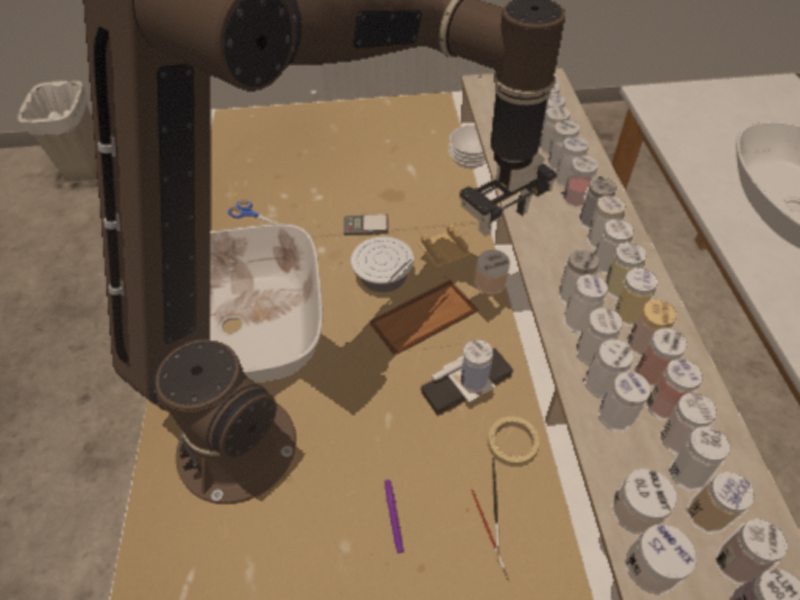

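View pics/a_side.png

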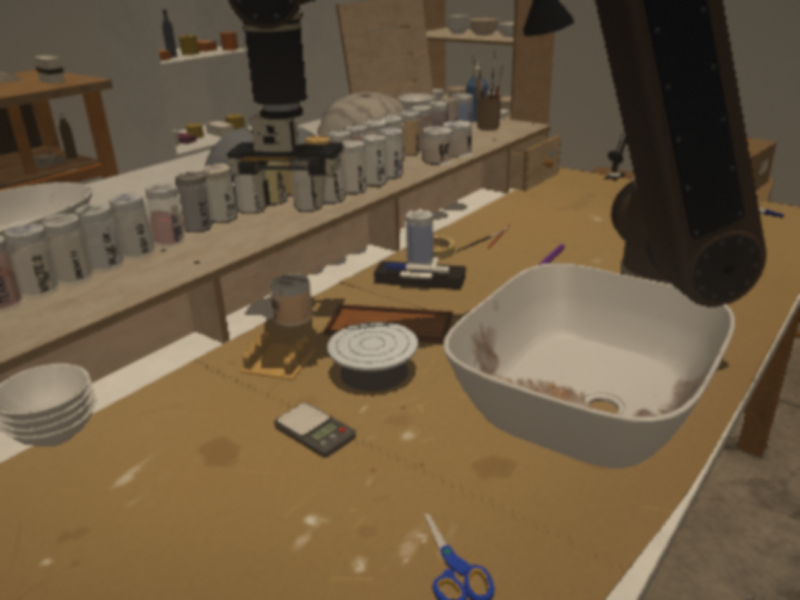

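View pics/a_wrist.png

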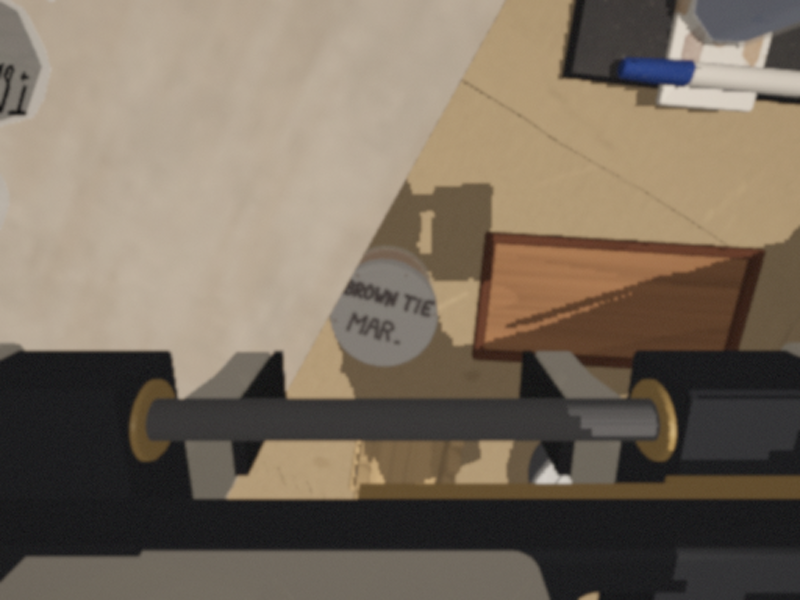

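The scene image (800x600) shows:
- the stack: tin around (467,380), jar lid at (477,348)
- tray around (424,318)
- banding wheel at (382,259)
- scale at (366,224), display to the left
- pen rest at (443,247)
- squat jar at (493,262)
- tape at (514,441)

The marker could be one of two pens. The purple pen at (395,516) lies on the table and is the look-alike. The blue-capped white pen on the tile, wrist image (620-800,75), fits the description. I'll confirm it from close by.

```bash
cat > h.py <<'E'
import numpy as np, cv2
from plant import ctrl
from scipy.spatial.transform import Rotation as R
def ray(s,uv,z,sc=1.0):
    """pixel(s) (in a picture enlarged sc times) -> world points at height z"""
    uv=np.atleast_2d(np.array(uv,float)); uv=(uv+.5)/sc-.5
    d=np.c_[uv,np.ones(len(uv))]@np.linalg.inv(s["K"]).T@s["pose"][:3,:3].T
    o=s["pose"][:3,3]; return o+d*((z-o[2])/d[:,2])[:,None]
def proj(s,p):
    c=(np.atleast_2d(p)-s["pose"][:3,3])@s["pose"][:3,:3]; c=c@s["K"].T; return c[:,:2]/c[:,2:]
def toolshift(p):
    """world target TCP -> shift in cm along the tool axes"""
    o=ctrl.get_obs(); M=R.from_euler("xyz",o["orientation"],degrees=True)
    return (M.inv().apply(np.array(p)-o["tool_pos"])*100).round(2)
def save(s,n,box=None,w=800):
    i=s["img"][:,:,::-1]
    if box: i=i[box[1]:box[3],box[0]:box[2]]
    k=min(w/i.shape[1],600/i.shape[0]); cv2.imwrite(f"pics/{n}.png",cv2.resize(i,None,fx=k,fy=k,interpolation=cv2.INTER_CUBIC)); print(n,"scale",round(k,3))
E
python3 - <<'E'
from h import *
S=1.5625
s=ctrl.snapshot("scene");d=ctrl.snapshot("side");w=ctrl.snapshot("wrist")
for n,uv,z in [("tin",[(421,385),(440,412),(512,370),(495,350)],.0295),("lid",[(477,348)],.147),("tray",[(371,321),(397,352),(476,311),(450,283)],.012),("wheel",[(382,259)],.06),("scale",[(344,216),(388,214),(389,234),(345,235)],.0145),("rest",[(443,247)],.03),("squat",[(493,258)],.082),("tape",[(514,441)],.025)]:
    print(n,ray(s,uv,z,S)[:,:2].round(3).tolist())
for n,uv,z in [("wheel",[(373,347)],.06),("scale",[(274,427),(302,404),(355,438),(322,454)],.0145),("squat",[(291,284)],.082),("lid",[(419,214)],.147)]:
    print("side",n,ray(d,uv,z,S)[:,:2].round(3).tolist())
for n,uv,z in [("tray",[(490,235),(763,250),(735,362),(475,357)],.012),("tin",[(565,75),(572,0)],.0295),("capend",[(620,70),(693,74)],.044)]:
    print("wrist",n,ray(w,uv,z,S)[:,:2].round(3).tolist())
E
```

```text
tin [[0.369, -0.117], [0.362, -0.19], [0.545, -0.202], [0.55, -0.142]]
lid [[0.462, -0.173]]
tray [[0.387, 0.097], [0.384, -0.009], [0.598, -0.025], [0.604, 0.079]]
wheel [[0.494, 0.203]]
scale [[0.526, 0.431], [0.624, 0.367], [0.582, 0.303], [0.489, 0.369]]
rest [[0.654, 0.17]]
squat [[0.691, 0.032]]
tape [[0.439, -0.325]]
side wheel [[0.491, 0.22]]
side scale [[0.614, 0.384], [0.587, 0.324], [0.489, 0.399], [0.528, 0.438]]
side squat [[0.678, 0.04]]
side lid [[0.457, -0.177]]
wrist tray [[0.602, -0.02], [0.379, -0.008], [0.382, 0.09], [0.609, 0.086]]
wrist tin [[0.559, -0.135], [0.559, -0.181]]
wrist capend [[0.527, -0.136], [0.477, -0.133]]
```

The rows are not in the units I measure in: shifts go in shares of 100 cm and turns go in shares of 2 pi rad. I convert before sending: 21.5 cm / 100 = 0.215, -8 cm / 100 = -0.08.

Request:
{"op": "send_rows", "data": {
  "plan": [
    [[0.03, 0.215, -0.08, 0, 0, 0], [0.03, 0.215, -0.08, 0, 0, 0], [0.03, 0.215, -0.08, 0, 0, 0], [0.03, 0.215, -0.08, 0, 0, 0], [0.03, 0.215, -0.08, 0, 0, 0], [0.03, 0.215, -0.08, 0, 0, 0], [0.03, 0.215, -0.08, 0, 0, 0], [0.03, 0.215, -0.08, 0, 0, 0]]
  ]
}}

```text
clock: 0.97
tool_pos: [0.4594, -0.0301, 0.3081]
orientation: [-179.8, 0.1, -90.0]
force: [1.4, 0.3, -0.4]
opening: 0.0874
gripper_force: 0.0
```

```bash
python3 - <<'E'
from h import *
import pickle
w=ctrl.snapshot("wrist"); pickle.dump(w,open("w1.pkl","wb")); save(w,"b_wrist"); print(ctrl.get_obs()["tool_pos"],w["pose"].round(3).tolist())
E
```

```text
b_wrist scale 1.562
[ 0.46002045 -0.02991925  0.30718405] [[-1.0, -0.003, 0.003, 0.457], [-0.002, 0.961, 0.277, -0.103], [-0.004, 0.277, -0.961, 0.466], [0.0, 0.0, 0.0, 1.0]]
```

View pics/b_wrist.png

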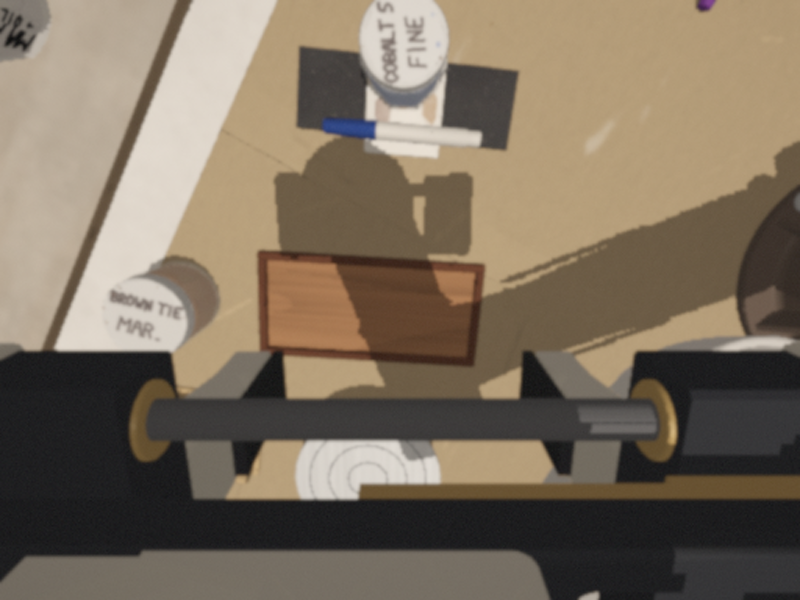

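Scaled: -30 cm / 100 = -0.3, -10 cm / 100 = -0.1.

Request:
{"op": "send_rows", "data": {
  "plan": [
    [[-0.3, -0.1, 0, 0, 0, 0], [-0.3, -0.1, 0, 0, 0, 0], [-0.3, -0.1, 0, 0, 0, 0], [-0.3, -0.1, 0, 0, 0, 0], [-0.3, -0.1, 0, 0, 0, 0], [-0.3, -0.1, 0, 0, 0, 0], [-0.3, -0.1, 0, 0, 0, 0], [-0.3, -0.1, 0, 0, 0, 0]]
  ]
}}

```text
clock: 1.68
tool_pos: [0.5614, 0.274, 0.3037]
orientation: [179.9, -0.1, -89.9]
force: [0.9, -0.8, -1.2]
opening: 0.0874
gripper_force: 0.0
```

Scaled: -8 cm / 100 = -0.08, -2 cm / 100 = -0.02.

Request:
{"op": "send_rows", "data": {
  "plan": [
    [[-0.08, -0.02, 0, 0, 0, 0], [-0.08, -0.02, 0, 0, 0, 0], [-0.08, -0.02, 0, 0, 0, 0], [-0.08, -0.02, 0, 0, 0, 0], [-0.08, -0.02, 0, 0, 0, 0]]
  ]
}}

```text
clock: 2.1
tool_pos: [0.5803, 0.3504, 0.3042]
orientation: [179.9, -0.1, -90.0]
force: [-0.1, -0.1, -0.5]
opening: 0.0875
gripper_force: 0.0
```

```bash
python3 - <<'E'
from h import *
import pickle
w=ctrl.snapshot("wrist"); pickle.dump(w,open("w2.pkl","wb")); save(w,"c_wrist"); print(ctrl.get_obs()["tool_pos"])
E
```

```text
c_wrist scale 1.562
[0.58029379 0.34975161 0.30513811]
```

View pics/c_wrist.png

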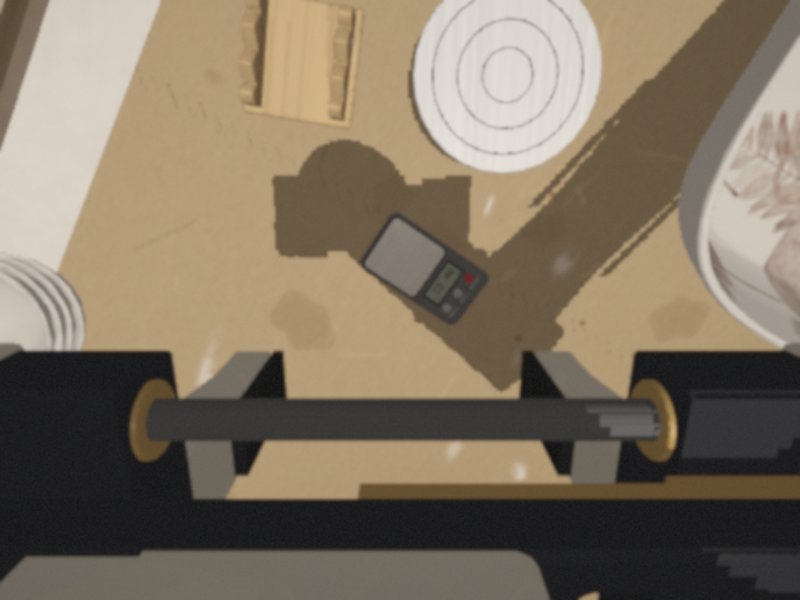

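b_wrist shows:
- the tin with corners at (300,47), (518,70), (505,150) and (297,128)
- the blue-and-white marker from (322,127) to (481,139) on the tile
- the jar lid at (403,40)
- the purple pen far off at (706,3)

c_wrist shows the scale with its pan at (403,255), the wheel centre at (508,74), and the pen rest's near edge from (244,110) to (350,126). I'll take one more view for the rest.

Scaled: 8 cm / 100 = 0.08, -4 cm / 100 = -0.04.

Request:
{"op": "send_rows", "data": {
  "plan": [
    [[0.08, -0.04, 0, 0, 0, 0], [0.08, -0.04, 0, 0, 0, 0], [0.08, -0.04, 0, 0, 0, 0], [0.08, -0.04, 0, 0, 0, 0], [0.08, -0.04, 0, 0, 0, 0]]
  ]
}}

```text
clock: 2.57
tool_pos: [0.6203, 0.2685, 0.3071]
orientation: [-180.0, 0.0, -90.1]
force: [-0.2, -0.0, 0.9]
opening: 0.0875
gripper_force: 0.0
```

```bash
python3 - <<'E'
from h import *
import pickle
w=ctrl.snapshot("wrist"); pickle.dump(w,open("w3.pkl","wb")); save(w,"d_wrist",(130,0,430,225))
S=1.5625
w1=pickle.load(open("w1.pkl","rb"));w2=pickle.load(open("w2.pkl","rb"))
def rect(n,s,uv,z):
    p=ray(s,uv,z,S)[:,:2]; r=cv2.minAreaRect(p.astype(np.float32)*1000)
    e=p-np.roll(p,-1,0); print(n,"c",p.mean(0).round(4),"sides",np.hypot(*e.T).round(4),"ang",np.degrees(np.arctan2(e[:,1],e[:,0])).round(1))
rect("tin",w1,[(300,47),(518,70),(505,150),(297,128)],.0295)
rect("tray",w1,[(258,251),(484,264),(474,366),(259,352)],.012)
rect("scale",w2,[(397,212),(488,272),(453,325),(360,262)],.0145)
rect("marker",w1,[(322,127),(481,139)],.044)
rect("tile",w1,[(362,150),(438,157)],.036)
print(ray(w2,[(403,255)],.0145,S),ray(w2,[(508,74)],.06,S),ray(w1,[(403,40)],.147,S))
E
```

```text
d_wrist scale 2.667
tin c [ 0.4563 -0.1593] sides [0.1876 0.0659 0.1872 0.0652] ang [ -5.4 -96.1 174.4  84.2]
tray c [0.4931 0.0391] sides [0.2259 0.1111 0.2292 0.1085] ang [ -3.2 -92.6 176.2  85.7]
scale c [0.5554 0.3735] sides [0.1077 0.0647 0.1145 0.0609] ang [ -33.  -120.7  145.1   53.1]
marker c [ 0.4595 -0.1309] sides [0.1375 0.1375] ang [ -4. 176.]
tile c [ 0.461  -0.1142] sides [0.0679 0.0679] ang [ -4.9 175.1]
[[0.57727076 0.35976785 0.0145    ]] [[0.49407737 0.20538675 0.06      ]] [[ 0.4581563  -0.17842227  0.147     ]]
```

View pics/d_wrist.png

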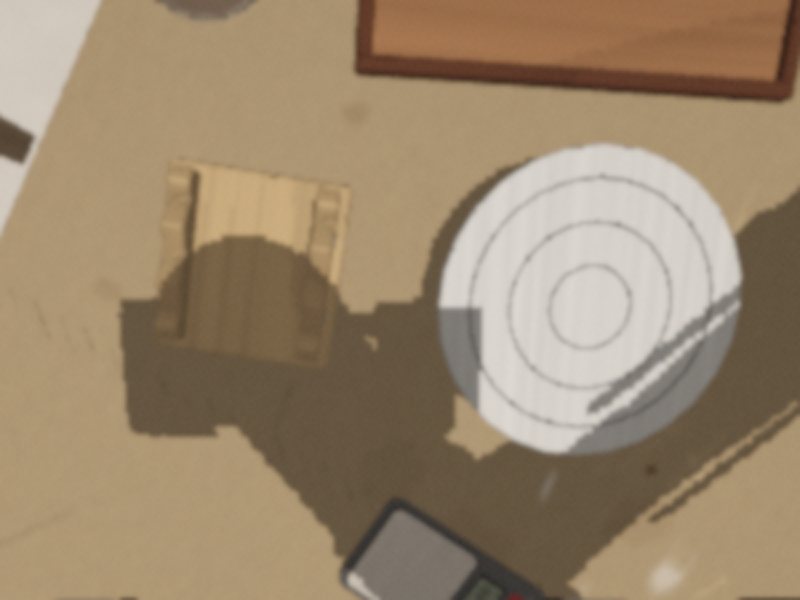

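Scaled: 26 cm / 100 = 0.26, 10 cm / 100 = 0.1.

Request:
{"op": "send_rows", "data": {
  "plan": [
    [[0.26, 0.1, 0, 0, 0, 0], [0.26, 0.1, 0, 0, 0, 0], [0.26, 0.1, 0, 0, 0, 0], [0.26, 0.1, 0, 0, 0, 0], [0.26, 0.1, 0, 0, 0, 0], [0.26, 0.1, 0, 0, 0, 0], [0.26, 0.1, 0, 0, 0, 0], [0.26, 0.1, 0, 0, 0, 0]]
  ]
}}

```text
clock: 3.28
tool_pos: [0.5177, 0.007, 0.3078]
orientation: [-179.9, 0.0, -90.1]
force: [1.3, 1.2, -0.1]
opening: 0.0874
gripper_force: 0.0
```

Scaled: 18.5 cm / 100 = 0.185, 7 cm / 100 = 0.07, 5 degrees / 360 = 0.0139.

Request:
{"op": "send_rows", "data": {
  "plan": [
    [[0.185, 0.063, 0.07, 0, 0, 0.0139], [0.185, 0.063, 0.07, 0, 0, 0.0139], [0.185, 0.063, 0.07, 0, 0, 0.0139], [0.185, 0.063, 0.07, 0, 0, 0.0139], [0.185, 0.063, 0.07, 0, 0, 0.0139], [0.185, 0.063, 0.07, 0, 0, 0.0139], [0.185, 0.063, 0.07, 0, 0, 0.0139], [0.185, 0.063, 0.07, 0, 0, 0.0139]]
  ]
}}

```text
clock: 3.95
tool_pos: [0.4574, -0.1747, 0.2369]
orientation: [-180.0, 0.0, -95.0]
force: [-0.6, 0.1, -0.3]
opening: 0.0875
gripper_force: 0.0
```

```bash
python3 - <<'E'
from h import *
import pickle
w=ctrl.snapshot("wrist"); pickle.dump(w,open("w4.pkl","wb")); save(w,"e_wrist")
w3=pickle.load(open("w3.pkl","rb"))
cr=lambda uv:(np.array(uv,float)+.5)/2.667-.5+[130,0]
for n,uv,z in [("rest right edge",[(350,185),(327,368)],.008),("rest cheek R ends(ridge)",[(325,188),(311,355)],.043),("rest cheek L ends",[(182,163),(170,338)],.043),("wheel",[(590,307)],.06),("wheel lr",[(439,300),(742,300)],.06),("tray long edge",[(357,72),(793,100)],.012)]:
    print(n,ray(w3,cr(uv),z)[:,:2].round(4).tolist())
E
```

```text
e_wrist scale 1.562
rest right edge [[0.6134, 0.1435], [0.6264, 0.2412]]
rest cheek R ends(ridge) [[0.6263, 0.1489], [0.6342, 0.2309]]
rest cheek L ends [[0.697, 0.1373], [0.7081, 0.2221]]
wheel [[0.4943, 0.2061]]
wheel lr [[0.5696, 0.2027], [0.4191, 0.2028]]
tray long edge [[0.61, 0.0898], [0.383, 0.1031]]
```

View pics/e_wrist.png

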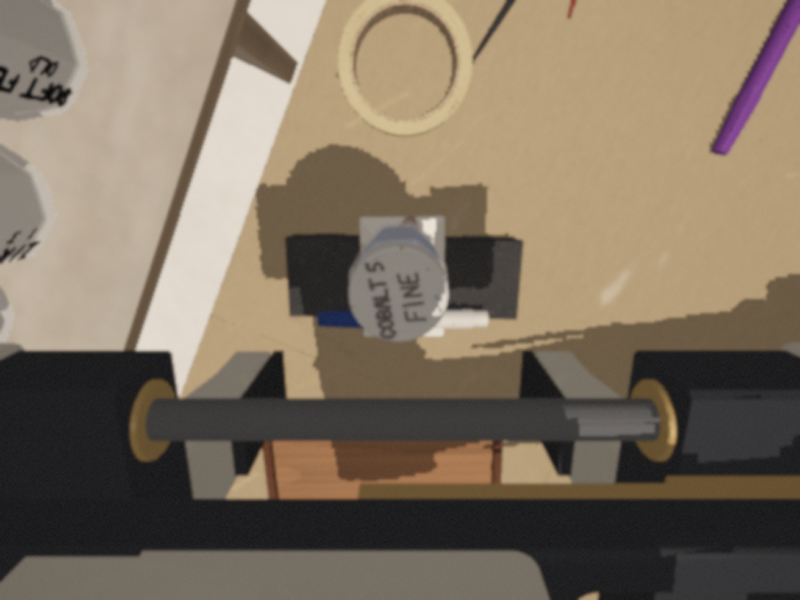

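e_wrist shows the jar lid at (398,291), 101 px wide, with the octagon's flats squared to the tin. The marker runs from (318,318) to (488,318) and the tile's far edge is at row 216. The part on the stack is blue and white, so it is the right marker, and the purple pen is apart at (755,80).

```bash
python3 - <<'E'
from h import *
import pickle
w=pickle.load(open("w4.pkl","rb"));S=1.5625
for n,uv,z in [("lid",[(398.5,291),(348,291),(449,291)],.147),("tin",[(287,236),(522,240),(518,319),(289,314)],.0295),("tile far edge",[(360,216),(445,217)],.036),("marker",[(318,318),(488,320)],.044)]:
    p=ray(w,uv,z,S)[:,:2]; print(n,p.round(4).tolist(),p.mean(0).round(4))
print(ctrl.get_obs()["tool_pos"])
E
```

```text
lid [[0.4571, -0.1813], [0.4851, -0.1837], [0.4291, -0.1789]] [ 0.4571 -0.1813]
tin [[0.5452, -0.2028], [0.3594, -0.1836], [0.3637, -0.1176], [0.5535, -0.1383]] [ 0.4555 -0.1606]
tile far edge [[0.485, -0.214], [0.4199, -0.2077]] [ 0.4524 -0.2108]
marker [[0.5267, -0.1373], [0.3911, -0.124]] [ 0.4589 -0.1306]
[ 0.45774932 -0.17420515  0.23712748]
```

Scaled: 15 cm / 100 = 0.15, 14.5 cm / 100 = 0.145.

Request:
{"op": "send_rows", "data": {
  "plan": [
    [[0.005, 0, 0.04, 0, 0, 0], [0.005, 0, 0.08, 0, 0, 0], [0.005, 0, 0.11, 0, 0, 0], [0.005, 0, 0.13, 0, 0, 0], [0.005, 0, 0.145, 0, 0, 0], [0.005, 0, 0.15, 0, 0, 0], [0.005, 0, 0.15, 0, 0, 0]]
  ]
}}

```text
clock: 4.58
tool_pos: [0.4567, -0.1789, 0.0858]
orientation: [179.9, -0.0, -94.9]
force: [0.7, -0.8, 0.2]
opening: 0.0877
gripper_force: 0.0
```

Request:
{"op": "send_rows", "data": {
  "plan": [
    [[0, 0, 0, 0, 0, 0], [0, 0, 0, 0, 0, 0], [0, 0, 0, 0, 0, 0], [0, 0, 0, 0, 0, 0], [0, 0, 0, 0, 0, 0], [0, 0, 0, 0, 0, 0], [0, 0, 0, 0, 0, 0], [0, 0, 0, 0, 0, 0]]
  ],
  "fingers": 0
}}

```text
clock: 5.25
tool_pos: [0.4578, -0.1802, 0.0875]
orientation: [-179.9, -0.0, -95.0]
force: [1.6, 0.8, 6.7]
opening: 0.058
gripper_force: 29.7
```

Scaled: -15 cm / 100 = -0.15, -14.5 cm / 100 = -0.145.

Request:
{"op": "send_rows", "data": {
  "plan": [
    [[0, 0, -0.007, 0, 0, 0], [0, 0, -0.02, 0, 0, 0], [0, 0, -0.045, 0, 0, 0], [0, 0, -0.075, 0, 0, 0], [0, 0, -0.105, 0, 0, 0], [0, 0, -0.13, 0, 0, 0], [0, 0, -0.145, 0, 0, 0], [0, 0, -0.15, 0, 0, 0]]
  ]
}}

```text
clock: 5.92
tool_pos: [0.4569, -0.1802, 0.2392]
orientation: [-179.8, 0.0, -95.0]
force: [1.4, -0.4, -1.7]
opening: 0.0582
gripper_force: 29.7
```

Scaled: -24.5 cm / 100 = -0.245, -1.4 cm / 100 = -0.014.

Request:
{"op": "send_rows", "data": {
  "plan": [
    [[-0.01, 0, 0, 0, 0, 0], [-0.035, -0.005, 0, 0, 0, 0], [-0.07, -0.01, 0, 0, 0, 0], [-0.105, -0.014, 0, 0, 0, 0], [-0.14, -0.018, 0, 0, 0, 0], [-0.175, -0.023, 0, 0, 0, 0], [-0.21, -0.028, 0, 0, 0, 0], [-0.245, -0.032, 0, 0, 0, 0]]
  ]
}}

```text
clock: 6.58
tool_pos: [0.5085, 0.0631, 0.2347]
orientation: [179.8, -0.1, -95.0]
force: [2.0, -0.6, -2.8]
opening: 0.0578
gripper_force: 29.7
```

Scaled: -26 cm / 100 = -0.26, -2.8 cm / 100 = -0.028.

Request:
{"op": "send_rows", "data": {
  "plan": [
    [[-0.035, -0.005, 0, 0, 0, 0], [-0.07, -0.01, 0, 0, 0, 0], [-0.105, -0.014, 0, 0, 0, 0], [-0.14, -0.019, 0, 0, 0, 0], [-0.175, -0.022, 0, 0, 0, 0], [-0.21, -0.028, 0, 0, 0, 0], [-0.24, -0.033, 0, 0, 0, 0], [-0.26, -0.036, 0, 0, 0, 0]]
  ]
}}

```text
clock: 7.25
tool_pos: [0.5672, 0.3198, 0.2336]
orientation: [179.8, -0.2, -94.9]
force: [0.3, -0.5, -2.2]
opening: 0.0585
gripper_force: 29.7
```

```bash
python3 - <<'E'
from h import *
o=ctrl.get_obs();print(o["tool_pos"],o["orientation"],o["opening"],o["force"]); print(toolshift([.5767,.3597,.0680]))
w=ctrl.snapshot("wrist"); save(w,"f_wrist")
E
```

```text
[0.56721237 0.31982179 0.23356623] [ 1.79816900e+02 -1.50132221e-01 -9.49413336e+01] 0.05853194624527864 [ 0.28618216 -0.54106318 -2.20393393]
[-4.1  -0.65 16.54]
f_wrist scale 1.562
```

View pics/f_wrist.png

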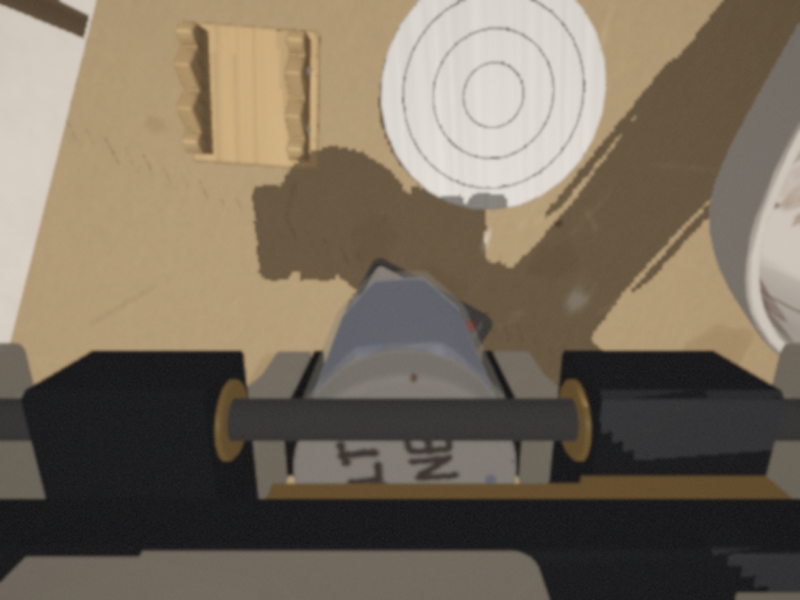

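f_wrist shows the jar held upright between the pads with the scale below it at (430,290). Next I lower it in stages, watching the force.

Scaled: 15.8 cm / 100 = 0.158, -4.1 cm / 100 = -0.041.

Request:
{"op": "send_rows", "data": {
  "plan": [
    [[-0.01, -0.002, 0, 0, 0, 0], [-0.025, -0.004, 0.015, 0, 0, 0], [-0.041, -0.006, 0.045, 0, 0, 0], [-0.041, -0.006, 0.075, 0, 0, 0], [-0.041, -0.006, 0.105, 0, 0, 0], [-0.041, -0.006, 0.135, 0, 0, 0], [-0.041, -0.006, 0.155, 0, 0, 0], [-0.041, -0.006, 0.158, 0, 0, 0]]
  ]
}}

```text
clock: 7.97
tool_pos: [0.5746, 0.3547, 0.0725]
orientation: [179.6, -0.4, -95.1]
force: [-1.2, -0.5, -3.7]
opening: 0.0579
gripper_force: 29.7
```

Scaled: 0.4 cm / 100 = 0.004, 0.3 cm / 100 = 0.003.

Request:
{"op": "send_rows", "data": {
  "plan": [
    [[0, 0, 0.001, 0, 0, 0], [0, 0, 0.002, 0, 0, 0], [0, 0, 0.003, 0, 0, 0], [0, 0, 0.004, 0, 0, 0], [0, 0, 0.004, 0, 0, 0]]
  ]
}}

```text
clock: 8.38
tool_pos: [0.5782, 0.3579, 0.0758]
orientation: [-179.9, 0.1, -95.0]
force: [0.0, 0.2, -0.9]
opening: 0.0579
gripper_force: 29.7
```

```bash
python3 - <<'E'
from h import *
for i in range(3):
    s=ctrl.snapshot("side"); o=ctrl.get_obs();print(o["tool_pos"].round(4),o["orientation"].round(1),o["opening"],o["force"].round(1))
save(s,"g_side",(120,200,300,335))
E
```

```text
[0.5782 0.3578 0.0757] [-1.799e+02  1.000e-01 -9.500e+01] 0.057981673803070635 [-0.7  0.5 -1.7]
[0.5781 0.3577 0.0755] [-1.8e+02  1.0e-01 -9.5e+01] 0.05821591414759695 [ 0.8 -0.6 -1.8]
[0.578  0.3577 0.0753] [-180.    0.  -95.] 0.057966161624196315 [-0.4 -0.2 -2.2]
g_side scale 4.444
```

View pics/g_side.png

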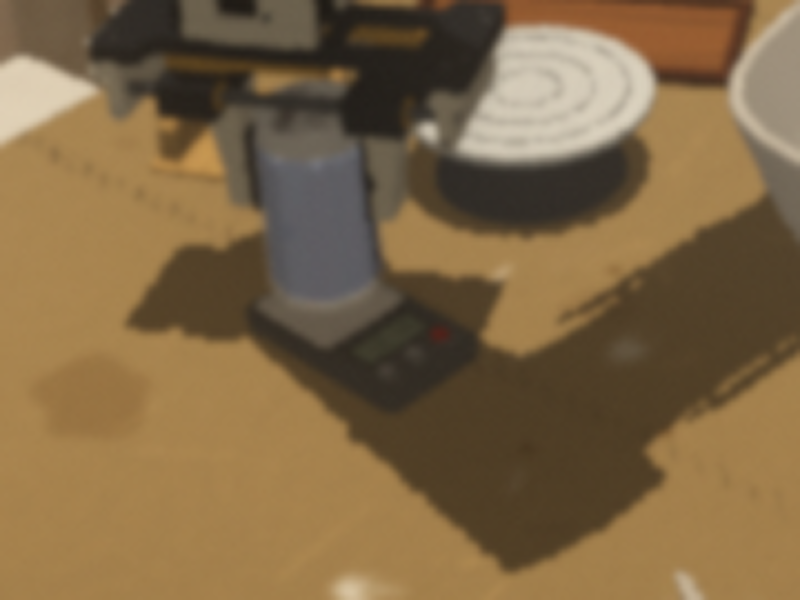

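g_side shows the jar upright, hovering over the steel pan with its underside around (325,295). I'll lower it about 8 mm, then step gently.

Scaled: 0.7 cm / 100 = 0.007, 0.65 cm / 100 = 0.0065.

Request:
{"op": "send_rows", "data": {
  "plan": [
    [[-0.001, 0, 0.0015, 0, 0, 0], [-0.002, 0.001, 0.003, 0, 0, 0], [-0.002, 0.001, 0.0045, 0, 0, 0], [-0.002, 0.001, 0.006, 0, 0, 0], [-0.002, 0.001, 0.0065, 0, 0, 0], [-0.002, 0.001, 0.007, 0, 0, 0], [-0.002, 0.001, 0.007, 0, 0, 0], [-0.002, 0.001, 0.007, 0, 0, 0]]
  ]
}}

```text
clock: 9.2
tool_pos: [0.577, 0.3595, 0.0675]
orientation: [180.0, -0.0, -95.0]
force: [0.2, 0.7, -2.3]
opening: 0.0582
gripper_force: 29.7
```

Scaled: 0.1 cm / 100 = 0.001, 0.05 cm / 100 = 0.0005.

Request:
{"op": "send_rows", "data": {
  "plan": [
    [[0, 0, 0.0005, 0, 0, 0], [0, 0, 0.001, 0, 0, 0], [0, 0, 0.001, 0, 0, 0], [0, 0, 0.001, 0, 0, 0]]
  ]
}}

```text
clock: 9.53
tool_pos: [0.577, 0.3595, 0.0665]
orientation: [180.0, -0.0, -95.0]
force: [1.2, -0.2, -1.8]
opening: 0.0584
gripper_force: 29.7
```

Scaled: 0.1 cm / 100 = 0.001, 0.05 cm / 100 = 0.0005.

Request:
{"op": "send_rows", "data": {
  "plan": [
    [[0, 0, 0.0005, 0, 0, 0], [0, 0, 0.001, 0, 0, 0], [0, 0, 0.001, 0, 0, 0], [0, 0, 0.001, 0, 0, 0]]
  ]
}}

```text
clock: 9.87
tool_pos: [0.577, 0.3595, 0.0655]
orientation: [180.0, -0.0, -95.0]
force: [-0.4, -0.4, -2.4]
opening: 0.058
gripper_force: 29.7
```

Scaled: 0.1 cm / 100 = 0.001, 0.05 cm / 100 = 0.0005.

Request:
{"op": "send_rows", "data": {
  "plan": [
    [[0, 0, 0.0005, 0, 0, 0], [0, 0, 0.001, 0, 0, 0], [0, 0, 0.001, 0, 0, 0], [0, 0, 0.001, 0, 0, 0]]
  ]
}}

```text
clock: 10.2
tool_pos: [0.5772, 0.3597, 0.0653]
orientation: [-180.0, 0.0, -95.0]
force: [-2.5, -0.7, 4.5]
opening: 0.0579
gripper_force: 29.8
```

Scaled: 0.05 cm / 100 = 0.0005.

Request:
{"op": "send_rows", "data": {
  "plan": [
    [[0, 0, 0.0005, 0, 0, 0], [0, 0, 0.0005, 0, 0, 0], [0, 0, 0.0005, 0, 0, 0]]
  ]
}}

```text
clock: 10.45
tool_pos: [0.5772, 0.3598, 0.0653]
orientation: [-180.0, 0.0, -95.0]
force: [-3.9, -1.1, 9.6]
opening: 0.0579
gripper_force: 29.8
```

Scaled: -0.05 cm / 100 = -0.0005.

Request:
{"op": "send_rows", "data": {
  "plan": [
    [[0, 0, -0.0005, 0, 0, 0], [0, 0, -0.0005, 0, 0, 0], [0, 0, -0.0005, 0, 0, 0], [0, 0, -0.0005, 0, 0, 0], [0, 0, -0.0005, 0, 0, 0], [0, 0, -0.0005, 0, 0, 0]]
  ],
  "fingers": 1
}}

```text
clock: 10.95
tool_pos: [0.577, 0.3595, 0.0643]
orientation: [180.0, -0.0, -95.0]
force: [-0.2, -0.2, 0.4]
opening: 0.0869
gripper_force: 0.0
```

Scaled: -20 cm / 100 = -0.2, -16 cm / 100 = -0.16.

Request:
{"op": "send_rows", "data": {
  "plan": [
    [[0, 0, -0.005, 0, 0, 0], [0, 0, -0.02, 0, 0, 0], [0, 0, -0.05, 0, 0, 0], [0, 0, -0.085, 0, 0, 0], [0, 0, -0.12, 0, 0, 0], [0, 0, -0.16, 0, 0, 0], [0, 0, -0.2, 0, 0, 0], [0, 0, -0.2, 0, 0, 0]]
  ]
}}

```text
clock: 11.62
tool_pos: [0.5802, 0.3612, 0.2752]
orientation: [-179.4, 0.5, -94.9]
force: [0.7, 0.4, 2.0]
opening: 0.0872
gripper_force: 0.0
```

Scaled: 28 cm / 100 = 0.28, 24 cm / 100 = 0.24, 49 degrees / 360 = 0.1361.

Request:
{"op": "send_rows", "data": {
  "plan": [
    [[0.04, 0.006, 0, 0, 0, 0.0194], [0.08, 0.012, 0, 0, 0, 0.0389], [0.12, 0.018, 0, 0, 0, 0.0583], [0.16, 0.024, 0, 0, 0, 0.0778], [0.2, 0.03, 0, 0, 0, 0.0972], [0.24, 0.036, 0, 0, 0, 0.1167], [0.28, 0.041, 0, 0, 0, 0.1361], [0.28, 0.041, 0, 0, 0, 0.1361]]
  ]
}}

```text
clock: 12.28
tool_pos: [0.5096, 0.0792, 0.2655]
orientation: [-180.0, 0.0, -144.6]
force: [-0.2, 0.7, -0.7]
opening: 0.0875
gripper_force: 0.0
```

```bash
python3 - <<'E'
from h import *
w=ctrl.snapshot("side")
o=ctrl.get_obs();print(o["tool_pos"].round(4),o["orientation"].round(1),o["opening"],o["force"].round(1),o["joint_pos"].round(0)); print(toolshift([.459,-.1306,.187]))
save(w,"i_side",(120,190,320,340))
E
```

```text
[0.5109 0.0813 0.2656] [-1.800e+02  1.000e-01 -1.443e+02] 0.08748379536021439 [ 0.7  0.4 -0.2] [ 31.   4. -15.   0. -70. -85.]
[ 16.6  -14.18   7.83]
i_side scale 4.0
```

View pics/i_side.png

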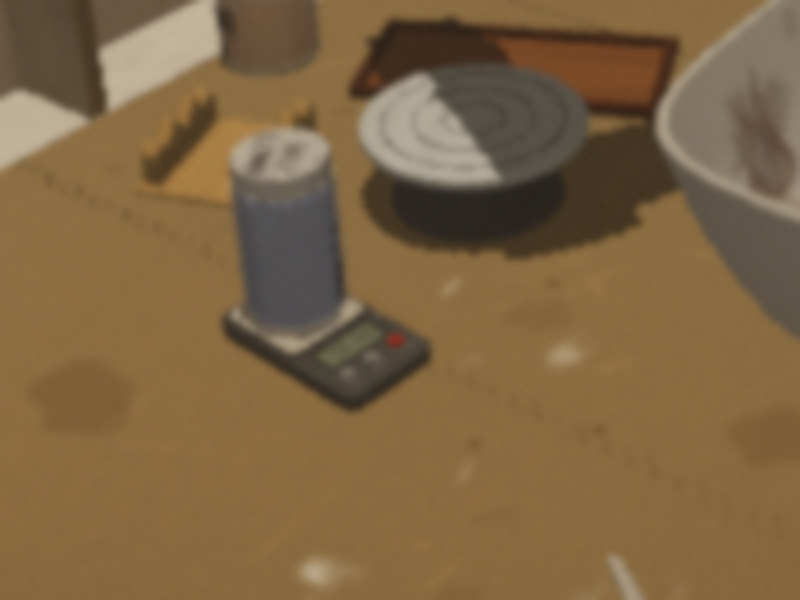

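i_side shows the jar standing upright in the middle of the pan, its base at (297,320). Next is the marker.

Scaled: 16.6 cm / 100 = 0.166, -14.2 cm / 100 = -0.142, 40.6 degrees / 360 = 0.1128.

Request:
{"op": "send_rows", "data": {
  "plan": [
    [[0.028, -0.024, 0, 0, 0, 0.0194], [0.056, -0.048, 0, 0, 0, 0.0389], [0.084, -0.072, 0, 0, 0, 0.0583], [0.112, -0.096, 0, 0, 0, 0.0778], [0.14, -0.12, 0.02, 0, 0, 0.0972], [0.166, -0.142, 0.05, 0, 0, 0.1128], [0.166, -0.142, 0.06, 0, 0, 0.1128], [0.166, -0.142, 0.06, 0, 0, 0.1128]]
  ]
}}

```text
clock: 13.0
tool_pos: [0.459, -0.1293, 0.2018]
orientation: [-180.0, -0.3, 175.3]
force: [-0.6, 0.2, -0.6]
opening: 0.0882
gripper_force: 0.0
```

```bash
python3 - <<'E'
from h import *
import pickle
w=ctrl.snapshot("wrist"); pickle.dump(w,open("w5.pkl","wb"));save(w,"j_wrist")
o=ctrl.get_obs();print(o["tool_pos"].round(4),o["orientation"].round(1))
E
```

```text
j_wrist scale 1.562
[ 0.4604 -0.1286  0.2037] [-1.800e+02 -1.000e-01  1.754e+02]
```

View pics/j_wrist.png

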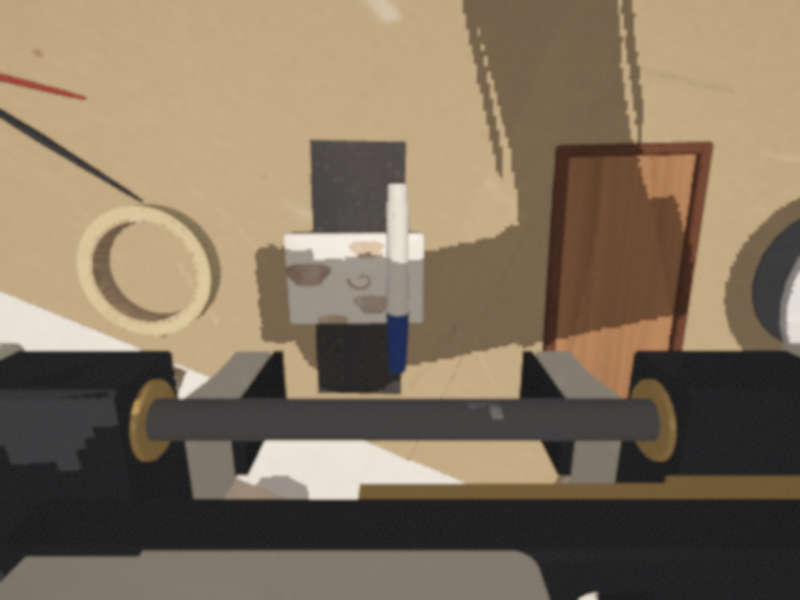

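j_wrist shows:
- the marker clear of the jar, from (397,183) to (397,374)
- the tile with corners at (285,233), (423,234), (424,322) and (290,324)
- the tin with corners at (311,141), (405,141), (401,392) and (320,390)

```bash
python3 - <<'E'
from h import *
import pickle
w=pickle.load(open("w5.pkl","rb"));S=1.5625
for n,uv,z in [("marker",[(397,183),(397,374)],.046),("tile",[(285,233),(423,234),(424,322),(290,324)],.036),("tin",[(311,141),(405,141),(401,392),(320,390)],.0295),("tray",[(555,147),(712,143)],.012)]:
    p=ray(w,uv,z,S)[:,:2];e=p-np.roll(p,-1,0); print(n,p.mean(0).round(4),np.hypot(*e.T).round(4),np.degrees(np.arctan2(e[:,1],e[:,0])).round(1))
o=ctrl.get_obs();print(o["tool_pos"].round(4),o["orientation"].round(1),toolshift([.4595,-.1306,.0388]))
E
```

```text
marker [ 0.4604 -0.1317] [0.1374 0.1374] [175.2  -4.8]
tile [ 0.4571 -0.1615] [0.0969 0.0651 0.0994 0.0674] [-95.  176.7  86.3  -5.4]
tin [ 0.4557 -0.1592] [0.0639 0.1878 0.0639 0.186 ] [-94.6 174.5  83.8  -5.5]
tray [0.3802 0.0449] [0.1123 0.1123] [-93.2  86.8]
[ 0.4604 -0.1286  0.2037] [-1.800e+02 -1.000e-01  1.754e+02] [ 0.04 -0.2  16.49]
```

Scaled: 15.3 cm / 100 = 0.153, 14 cm / 100 = 0.14.

Request:
{"op": "send_rows", "data": {
  "plan": [
    [[0, -0.0025, 0.04, 0, 0, 0], [0, -0.0025, 0.08, 0, 0, 0], [0, -0.0025, 0.115, 0, 0, 0], [0, -0.0025, 0.14, 0, 0, 0], [0, -0.0025, 0.153, 0, 0, 0], [0, -0.0025, 0.153, 0, 0, 0], [0, -0.0025, 0.153, 0, 0, 0], [0, -0.0025, 0.153, 0, 0, 0]]
  ]
}}

```text
clock: 13.72
tool_pos: [0.4627, -0.13, 0.0532]
orientation: [180.0, 0.2, 175.5]
force: [0.4, 0.2, 0.6]
opening: 0.0873
gripper_force: 0.0
```

Scaled: 1.1 cm / 100 = 0.011, -0.05 cm / 100 = -0.0005.

Request:
{"op": "send_rows", "data": {
  "plan": [
    [[0.002, -0.0005, 0.004, 0, 0, 0], [0.002, -0.0005, 0.008, 0, 0, 0], [0.002, -0.0005, 0.011, 0, 0, 0], [0.002, -0.0005, 0.011, 0, 0, 0], [0.002, -0.0005, 0.011, 0, 0, 0], [0.002, -0.0005, 0.011, 0, 0, 0]]
  ]
}}

```text
clock: 14.22
tool_pos: [0.4588, -0.1312, 0.0407]
orientation: [-180.0, 0.0, 175.4]
force: [-0.4, -0.8, 0.4]
opening: 0.0877
gripper_force: 0.0
```

Request:
{"op": "send_rows", "data": {
  "plan": [
    [[0, 0, 0.001, 0, 0, 0], [0, 0, 0.0015, 0, 0, 0], [0, 0, 0.0015, 0, 0, 0], [0, 0, 0.0015, 0, 0, 0]]
  ]
}}

```text
clock: 14.55
tool_pos: [0.4587, -0.1311, 0.039]
orientation: [-180.0, -0.0, 175.4]
force: [-0.1, 0.5, 0.1]
opening: 0.0879
gripper_force: 0.0
```

Request:
{"op": "send_rows", "data": {
  "plan": [
    [[0, 0, 0, 0, 0, 0], [0, 0, 0, 0, 0, 0], [0, 0, 0, 0, 0, 0], [0, 0, 0, 0, 0, 0], [0, 0, 0, 0, 0, 0], [0, 0, 0, 0, 0, 0], [0, 0, 0, 0, 0, 0], [0, 0, 0, 0, 0, 0]]
  ],
  "fingers": 0
}}

```text
clock: 15.22
tool_pos: [0.4587, -0.1311, 0.0391]
orientation: [-180.0, 0.0, 175.4]
force: [0.9, -0.2, 0.3]
opening: 0.0399
gripper_force: 0.0
```

Request:
{"op": "send_rows", "data": {
  "plan": [
    [[0, 0, 0, 0, 0, 0], [0, 0, 0, 0, 0, 0], [0, 0, 0, 0, 0, 0], [0, 0, 0, 0, 0, 0]]
  ]
}}

```text
clock: 15.55
tool_pos: [0.4587, -0.1311, 0.0391]
orientation: [-180.0, -0.0, 175.4]
force: [0.2, 0.9, 0.2]
opening: 0.0143
gripper_force: 30.0
```

Scaled: -14 cm / 100 = -0.14, -13 cm / 100 = -0.13.

Request:
{"op": "send_rows", "data": {
  "plan": [
    [[0, 0, -0.005, 0, 0, 0], [0, 0, -0.02, 0, 0, 0], [0, 0, -0.05, 0, 0, 0], [0, 0, -0.08, 0, 0, 0], [0, 0, -0.11, 0, 0, 0], [0, 0, -0.13, 0, 0, 0], [0, 0, -0.14, 0, 0, 0], [0, 0, -0.14, 0, 0, 0]]
  ]
}}

```text
clock: 16.22
tool_pos: [0.46, -0.1311, 0.1816]
orientation: [180.0, 0.3, 175.4]
force: [-0.5, -0.0, -0.4]
opening: 0.0144
gripper_force: 30.0
```

Scaled: 22.5 cm / 100 = 0.225, 19.5 cm / 100 = 0.195, 3.2 degrees / 360 = 0.0089.

Request:
{"op": "send_rows", "data": {
  "plan": [
    [[-0.008, 0.015, 0, 0, 0, 0.0028], [-0.025, 0.045, 0, 0, 0, 0.0056], [-0.04, 0.075, 0, 0, 0, 0.0089], [-0.06, 0.105, 0, 0, 0, 0.0089], [-0.075, 0.135, 0, 0, 0, 0.0089], [-0.09, 0.165, 0, 0, 0, 0.0089], [-0.105, 0.195, 0, 0, 0, 0.0089], [-0.123, 0.225, 0, 0, 0, 0.0089]]
  ]
}}

```text
clock: 16.88
tool_pos: [0.5988, 0.0846, 0.177]
orientation: [-179.9, -0.2, 172.2]
force: [1.1, -0.9, 0.2]
opening: 0.0146
gripper_force: 30.0
```

Scaled: 10.3 cm / 100 = 0.103, 9 cm / 100 = 0.09.

Request:
{"op": "send_rows", "data": {
  "plan": [
    [[-0.017, 0.03, 0, 0, 0, 0], [-0.033, 0.06, 0, 0, 0, 0], [-0.05, 0.09, 0, 0, 0, 0], [-0.057, 0.103, 0, 0, 0, 0], [-0.057, 0.103, 0, 0, 0, 0], [-0.057, 0.103, 0, 0, 0, 0], [-0.057, 0.103, 0, 0, 0, 0]]
  ]
}}

```text
clock: 17.47
tool_pos: [0.6688, 0.177, 0.1773]
orientation: [-179.9, -0.1, 172.2]
force: [0.5, -0.0, -0.6]
opening: 0.0143
gripper_force: 30.0
```

```bash
python3 - <<'E'
from h import *
import pickle
w=ctrl.snapshot("wrist"); pickle.dump(w,open("w6.pkl","wb"));save(w,"k_wrist",(100,100,420,340))
o=ctrl.get_obs();print(o["tool_pos"].round(4),o["orientation"].round(1),o["opening"],toolshift([.668,.1855,.038]))
print(proj(w,[[.668,.1855,.03],[.668,.1855,.008]]))
E
```

```text
k_wrist scale 2.5
[0.669  0.1768 0.178 ] [-1.799e+02 -1.000e-01  1.722e+02] 0.014096661440352242 [ 0.19  0.86 14.  ]
[[263.9705931  179.96121867]
 [263.56834236 175.41365476]]
```

View pics/k_wrist.png

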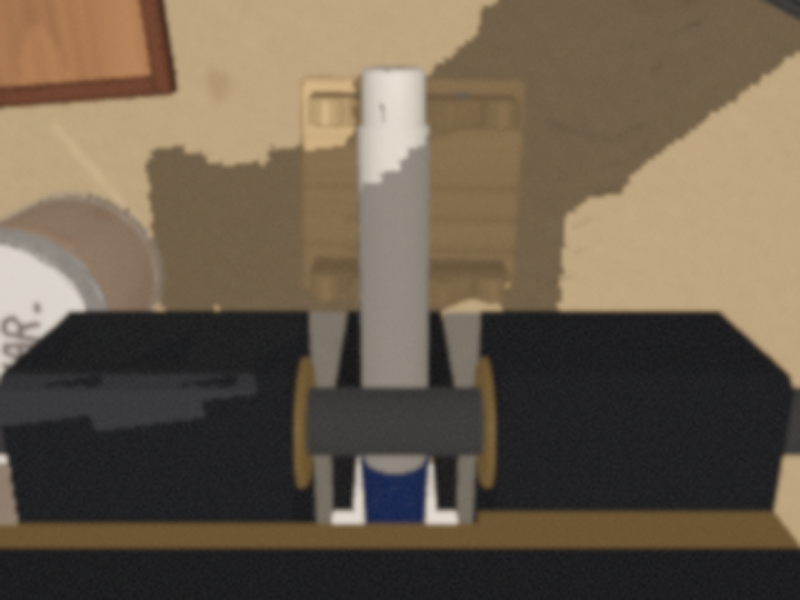

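k_wrist shows the marker held level over the rest. The rest's near board edge runs from (303,77) to (525,80) and the ridges of the cheeks are at row 110 and row 275, parallel to the tool.

```bash
python3 - <<'E'
from h import *
import pickle
w=pickle.load(open("w6.pkl","rb"))
cr=lambda uv:(np.array(uv,float)+.5)/2.5-.5+[100,100]
e=ray(w,cr([(303,77),(525,80)]),.008)[:,:2]
d=e[1]-e[0]; L=np.hypot(*d); d/=L; n=np.array([d[1],-d[0]]); c=e.mean(0)+.05*n
print(e.round(4),L,np.degrees(np.arctan2(n[1],n[0])),"centre",c)
# left/right board side lines at mid height
print(ray(w,cr([(303,180),(522,180)]),.008)[:,:2].mean(0))
print("pen tip",ray(w,cr([(393,69)]),.18))
for i in range(2): ctrl.snapshot("wrist")
o=ctrl.get_obs();print(o["tool_pos"].round(4),toolshift([*c,.038]))
E
```

```text
[[0.6121 0.1459]
 [0.6263 0.2417]] 0.09686030623021745 -8.474619162558826 centre [0.66865671 0.18638832]
[0.66390319 0.18731929]
pen tip [[0.60343108 0.18702507 0.18      ]]
[0.6693 0.1767 0.179 ] [ 0.19  0.95 14.1 ]
```

Request:
{"op": "send_rows", "data": {
  "plan": [
    [[0.001, 0.005, 0.005, 0, 0, 0], [0.0015, 0.0095, 0.025, 0, 0, 0], [0.0015, 0.0095, 0.055, 0, 0, 0], [0.0015, 0.0095, 0.085, 0, 0, 0], [0.0015, 0.0095, 0.105, 0, 0, 0], [0.0015, 0.0095, 0.12, 0, 0, 0], [0.0015, 0.0095, 0.12, 0, 0, 0], [0.0015, 0.0095, 0.12, 0, 0, 0]]
  ]
}}

```text
clock: 18.28
tool_pos: [0.6692, 0.1869, 0.0586]
orientation: [-179.9, -0.1, 172.2]
force: [0.2, -0.1, 0.8]
opening: 0.0145
gripper_force: 30.0
```

Scaled: 1.5 cm / 100 = 0.015, 1.2 cm / 100 = 0.012.

Request:
{"op": "send_rows", "data": {
  "plan": [
    [[0, 0, 0.003, 0, 0, 0], [0, 0, 0.006, 0, 0, 0], [0, 0, 0.009, 0, 0, 0], [0, 0, 0.012, 0, 0, 0], [0, 0, 0.015, 0, 0, 0], [0, 0, 0.015, 0, 0, 0], [0, 0, 0.015, 0, 0, 0]]
  ]
}}

```text
clock: 18.87
tool_pos: [0.6695, 0.1872, 0.0439]
orientation: [-180.0, -0.0, 172.2]
force: [0.6, 0.4, -0.4]
opening: 0.0143
gripper_force: 30.0
```

Scaled: 0.4 cm / 100 = 0.004, 0.3 cm / 100 = 0.003.

Request:
{"op": "send_rows", "data": {
  "plan": [
    [[0, 0, 0.001, 0, 0, 0], [0, 0, 0.002, 0, 0, 0], [0, 0, 0.003, 0, 0, 0], [0, 0, 0.004, 0, 0, 0], [0, 0, 0.004, 0, 0, 0], [0, 0, 0.004, 0, 0, 0]]
  ]
}}

```text
clock: 19.37
tool_pos: [0.6697, 0.1871, 0.0402]
orientation: [-180.0, 0.0, 172.2]
force: [0.1, -0.5, 1.4]
opening: 0.0144
gripper_force: 30.0
```

Request:
{"op": "send_rows", "data": {
  "plan": [
    [[0, 0, 0.001, 0, 0, 0], [0, 0, 0.0015, 0, 0, 0], [0, 0, 0.0015, 0, 0, 0], [0, 0, 0.0015, 0, 0, 0]]
  ]
}}

```text
clock: 19.7
tool_pos: [0.6698, 0.187, 0.0397]
orientation: [-180.0, 0.0, 172.2]
force: [-2.5, -2.2, 6.6]
opening: 0.0144
gripper_force: 30.0
```

Contact is made in the groove, so I release and look.

Scaled: -0.1 cm / 100 = -0.001.

Request:
{"op": "send_rows", "data": {
  "plan": [
    [[0, 0, -0.001, 0, 0, 0], [0, 0, -0.001, 0, 0, 0], [0, 0, -0.001, 0, 0, 0], [0, 0, -0.001, 0, 0, 0], [0, 0, -0.001, 0, 0, 0], [0, 0, -0.001, 0, 0, 0], [0, 0, -0.001, 0, 0, 0], [0, 0, -0.001, 0, 0, 0]]
  ],
  "fingers": 1
}}

```text
clock: 20.37
tool_pos: [0.6696, 0.1872, 0.0394]
orientation: [-180.0, -0.0, 172.2]
force: [-0.3, -0.5, -0.6]
opening: 0.062
gripper_force: 0.0
```

Scaled: -16 cm / 100 = -0.16, -14 cm / 100 = -0.14.

Request:
{"op": "send_rows", "data": {
  "plan": [
    [[0, 0, -0.005, 0, 0, 0], [0, 0, -0.02, 0, 0, 0], [0, 0, -0.05, 0, 0, 0], [0, 0, -0.08, 0, 0, 0], [0, 0, -0.11, 0, 0, 0], [0, 0, -0.14, 0, 0, 0], [0, 0, -0.16, 0, 0, 0], [0, 0, -0.16, 0, 0, 0]]
  ]
}}

```text
clock: 21.03
tool_pos: [0.672, 0.188, 0.2062]
orientation: [179.8, 0.5, 172.2]
force: [0.7, -0.1, -0.1]
opening: 0.0877
gripper_force: 0.0
```

```bash
python3 - <<'E'
from h import *
w=ctrl.snapshot("wrist"); save(w,"l_wrist",(100,80,420,320))
o=ctrl.get_obs();print(o["tool_pos"].round(4),o["orientation"].round(1),o["opening"],o["joint_pos"].round(0),toolshift([.457,-.162,.2]))
E
```

```text
l_wrist scale 2.5
[0.6709 0.1878 0.2034] [179.8   0.3 172.2] 0.08764218919215279 [  32.   23.    2.    0.  -68. -129.] [ 16.46 -37.56   0.13]
```

View pics/l_wrist.png

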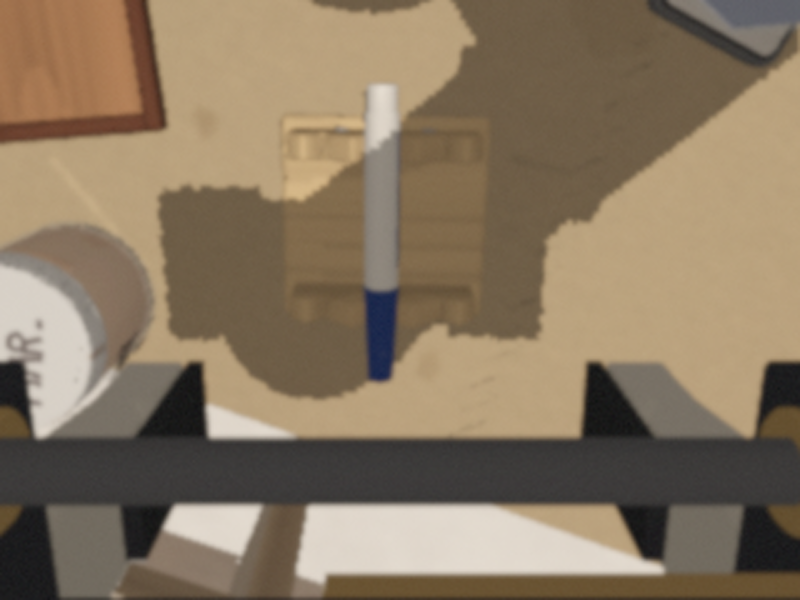

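l_wrist shows the marker lying across both cheeks in the middle groove, from (381,85) to (380,378). The tile comes next.

Scaled: -19 cm / 100 = -0.19, -17 cm / 100 = -0.17, -56 degrees / 360 = -0.1556.

Request:
{"op": "send_rows", "data": {
  "plan": [
    [[0.005, -0.02, 0, 0, 0, -0.0194], [0.02, -0.05, 0, 0, 0, -0.0389], [0.03, -0.08, 0, 0, 0, -0.0583], [0.045, -0.11, 0, 0, 0, -0.0778], [0.06, -0.14, 0, 0, 0, -0.0972], [0.07, -0.17, 0, 0, 0, -0.1167], [0.08, -0.19, 0, 0, 0, -0.1361], [0.08, -0.19, 0, 0, 0, -0.1556]]
  ]
}}

```text
clock: 21.75
tool_pos: [0.5615, 0.0068, 0.1991]
orientation: [179.9, -0.1, -131.6]
force: [0.5, 0.5, -0.2]
opening: 0.0879
gripper_force: 0.0
```

```bash
python3 - <<'E'
from h import *
o=ctrl.get_obs();print(o["tool_pos"].round(4),o["orientation"].round(1),o["joint_pos"].round(0),toolshift([.457,-.162,.16]))
E
```

```text
[0.5615 0.0068 0.1991] [ 1.799e+02 -1.000e-01 -1.316e+02] [ 21.  11. -16.  -0. -63. -62.] [19.55 -3.4   3.94]
```

Scaled: 19.5 cm / 100 = 0.195, -3.4 cm / 100 = -0.034, -36.4 degrees / 360 = -0.1011.

Request:
{"op": "send_rows", "data": {
  "plan": [
    [[0.03, -0.006, 0, 0, 0, -0.0194], [0.07, -0.012, 0, 0, 0, -0.0389], [0.11, -0.019, 0, 0, 0, -0.0583], [0.145, -0.025, 0.01, 0, 0, -0.0778], [0.175, -0.03, 0.025, 0, 0, -0.0972], [0.195, -0.034, 0.04, 0, 0, -0.1011], [0.195, -0.034, 0.04, 0, 0, -0.1011], [0.195, -0.034, 0.04, 0, 0, -0.1011]]
  ]
}}

```text
clock: 22.42
tool_pos: [0.4583, -0.1591, 0.1584]
orientation: [179.9, -0.0, -95.5]
force: [0.5, -0.5, 0.5]
opening: 0.0877
gripper_force: 0.0
```

Request:
{"op": "send_rows", "data": {
  "plan": [
    [[0, 0, 0, 0, 0, 0], [0, 0, 0, 0, 0, 0], [0, 0, 0, 0, 0, 0]]
  ]
}}

```text
clock: 22.67
tool_pos: [0.4607, -0.1576, 0.1599]
orientation: [-180.0, 0.0, -95.4]
force: [0.9, -0.4, -0.2]
opening: 0.0875
gripper_force: 0.0
```

```bash
python3 - <<'E'
from h import *
w=ctrl.snapshot("wrist");o=ctrl.get_obs();print(o["tool_pos"].round(4),o["orientation"].round(1),toolshift([.457,-.162,.031]))
# bright tile mask in the wrist view
h=cv2.cvtColor(w["img"],cv2.COLOR_RGB2HSV); uv=proj(w,[[.457,-.162,.036]])[0]; print(uv)
c=proj(w,[[.457+a,-.162+b,.036] for a in(-.05,.05) for b in(-.065,.065)]); x0,y0=c.min(0).astype(int);x1,y1=c.max(0).astype(int); y1=min(y1,222)
m=np.zeros(h.shape[:2],np.uint8); m[y0:y1,x0:x1]=((h[y0:y1,x0:x1,1]<45)&(h[y0:y1,x0:x1,2]>85))*255
k=max(cv2.findContours(m,cv2.RETR_EXTERNAL,cv2.CHAIN_APPROX_NONE)[0],key=cv2.contourArea)
p=ray(w,cv2.boxPoints(cv2.minAreaRect(k)),.036)[:,:2]; e=p-np.roll(p,-1,0)
print(p.mean(0).round(4),np.hypot(*e.T).round(4),np.degrees(np.arctan2(e[:,1],e[:,0])).round(1),(x0,y0,x1,y1),cv2.boundingRect(k))
E
```

```text
[ 0.4606 -0.1575  0.1598] [-180.     0.   -95.4] [ 0.48  0.33 12.88]
[258.76818259 179.04091488]
[ 0.4565 -0.1649] [0.0655 0.0942 0.0717 0.0943] [ -5.3 -93.3 174.8  83. ] (np.int64(198), np.int64(105), np.int64(312), 222) (224, 127, 71, 95)
```

Scaled: 11.3 cm / 100 = 0.113, 0.35 cm / 100 = 0.0035.

Request:
{"op": "send_rows", "data": {
  "plan": [
    [[0.003, 0.002, 0.02, 0, 0, 0], [0.005, 0.0035, 0.05, 0, 0, 0], [0.005, 0.0035, 0.08, 0, 0, 0], [0.005, 0.0035, 0.1, 0, 0, 0], [0.005, 0.0035, 0.11, 0, 0, 0], [0.005, 0.0035, 0.113, 0, 0, 0], [0.005, 0.0035, 0.113, 0, 0, 0], [0.005, 0.0035, 0.113, 0, 0, 0]]
  ]
}}

```text
clock: 23.38
tool_pos: [0.4568, -0.1626, 0.0472]
orientation: [-180.0, -0.0, -95.4]
force: [0.5, 0.4, -0.0]
opening: 0.0872
gripper_force: 0.0
```

Scaled: 1.1 cm / 100 = 0.011, 0.9 cm / 100 = 0.009.

Request:
{"op": "send_rows", "data": {
  "plan": [
    [[0, 0, 0.003, 0, 0, 0], [0, 0, 0.006, 0, 0, 0], [0, 0, 0.009, 0, 0, 0], [0, 0, 0.011, 0, 0, 0], [0, 0, 0.011, 0, 0, 0], [0, 0, 0.011, 0, 0, 0], [0, 0, 0.011, 0, 0, 0]]
  ]
}}

```text
clock: 23.97
tool_pos: [0.456, -0.1629, 0.0356]
orientation: [-180.0, -0.0, -95.4]
force: [-0.1, 0.4, 0.1]
opening: 0.0875
gripper_force: 0.0
```

Scaled: 0.4 cm / 100 = 0.004, 0.3 cm / 100 = 0.003.

Request:
{"op": "send_rows", "data": {
  "plan": [
    [[-0.0005, 0, 0.001, 0, 0, 0], [-0.0005, -0.0005, 0.002, 0, 0, 0], [-0.0005, -0.0005, 0.003, 0, 0, 0], [-0.0005, -0.0005, 0.004, 0, 0, 0], [-0.0005, -0.0005, 0.004, 0, 0, 0], [-0.0005, -0.0005, 0.004, 0, 0, 0]]
  ]
}}

```text
clock: 24.47
tool_pos: [0.4565, -0.1624, 0.0314]
orientation: [180.0, -0.0, -95.4]
force: [-0.8, 0.4, -0.2]
opening: 0.0875
gripper_force: 0.0
```

Request:
{"op": "send_rows", "data": {
  "plan": [
    [[0, 0, 0, 0, 0, 0], [0, 0, 0, 0, 0, 0], [0, 0, 0, 0, 0, 0], [0, 0, 0, 0, 0, 0], [0, 0, 0, 0, 0, 0], [0, 0, 0, 0, 0, 0], [0, 0, 0, 0, 0, 0], [0, 0, 0, 0, 0, 0]]
  ],
  "fingers": 0
}}

```text
clock: 25.13
tool_pos: [0.4567, -0.1624, 0.0316]
orientation: [-180.0, 0.0, -95.4]
force: [0.4, -0.6, 0.1]
opening: 0.0654
gripper_force: 30.0
```

Scaled: -10 cm / 100 = -0.1, -9 cm / 100 = -0.09.

Request:
{"op": "send_rows", "data": {
  "plan": [
    [[0, 0, -0.003, 0, 0, 0], [0, 0, -0.01, 0, 0, 0], [0, 0, -0.025, 0, 0, 0], [0, 0, -0.045, 0, 0, 0], [0, 0, -0.07, 0, 0, 0], [0, 0, -0.09, 0, 0, 0], [0, 0, -0.1, 0, 0, 0], [0, 0, -0.1, 0, 0, 0]]
  ]
}}

```text
clock: 25.8
tool_pos: [0.4579, -0.1624, 0.134]
orientation: [-179.7, 0.0, -95.4]
force: [-0.8, -0.2, -0.8]
opening: 0.0653
gripper_force: 30.0
```

Request:
{"op": "send_rows", "data": {
  "plan": [
    [[-0.01, 0, 0, 0, 0, 0], [-0.03, 0, 0, 0, 0, 0], [-0.055, 0, 0, 0, 0, 0], [-0.085, -0.001, 0, 0, 0, 0], [-0.115, -0.001, 0, 0, 0, 0], [-0.145, -0.001, 0, 0, 0, 0], [-0.175, -0.001, 0, 0, 0, 0], [-0.205, -0.001, 0, 0, 0, 0]]
  ]
}}

```text
clock: 26.47
tool_pos: [0.4755, 0.0431, 0.1299]
orientation: [179.9, -0.1, -95.4]
force: [1.4, 0.3, -0.9]
opening: 0.065
gripper_force: 30.0
```

Scaled: -16.5 cm / 100 = -0.165, -16 cm / 100 = -0.16.

Request:
{"op": "send_rows", "data": {
  "plan": [
    [[-0.03, 0, 0, 0, 0, 0], [-0.06, -0.001, 0, 0, 0, 0], [-0.09, -0.001, 0, 0, 0, 0], [-0.12, -0.002, 0, 0, 0, 0], [-0.145, -0.002, 0, 0, 0, 0], [-0.16, -0.002, 0, 0, 0, 0], [-0.165, -0.002, 0, 0, 0, 0], [-0.165, -0.002, 0, 0, 0, 0]]
  ]
}}

```text
clock: 27.13
tool_pos: [0.4936, 0.2063, 0.1302]
orientation: [179.9, -0.1, -95.3]
force: [-0.7, 0.1, -0.5]
opening: 0.0654
gripper_force: 30.0
```

```bash
python3 - <<'E'
from h import *
for i in range(4): w=ctrl.snapshot("wrist")
o=ctrl.get_obs();print(o["tool_pos"].round(4),o["orientation"].round(1),o["opening"],toolshift([.4943,.2058,.0625]))
E
```

```text
[0.4939 0.2045 0.1313] [180.   -0.  -95.5] 0.06560745996075286 [-0.13 -0.03  6.88]
```

Request:
{"op": "send_rows", "data": {
  "plan": [
    [[-0.001, 0, 0.005, 0, 0, 0], [-0.001, 0, 0.015, 0, 0, 0], [-0.001, 0, 0.03, 0, 0, 0], [-0.001, 0, 0.045, 0, 0, 0], [-0.001, 0, 0.055, 0, 0, 0], [-0.001, 0, 0.058, 0, 0, 0], [-0.001, 0, 0.058, 0, 0, 0], [-0.001, 0, 0.058, 0, 0, 0]]
  ]
}}

```text
clock: 28.0
tool_pos: [0.4947, 0.2067, 0.0737]
orientation: [-180.0, -0.0, -95.4]
force: [-1.2, -0.3, -0.7]
opening: 0.0653
gripper_force: 30.0
```

Scaled: 0.8 cm / 100 = 0.008, 0.6 cm / 100 = 0.006.

Request:
{"op": "send_rows", "data": {
  "plan": [
    [[0, 0, 0.002, 0, 0, 0], [0, 0, 0.004, 0, 0, 0], [0, 0, 0.006, 0, 0, 0], [0, 0, 0.008, 0, 0, 0], [0, 0, 0.008, 0, 0, 0], [0, 0, 0.008, 0, 0, 0], [0, 0, 0.008, 0, 0, 0]]
  ]
}}

```text
clock: 28.58
tool_pos: [0.4945, 0.2067, 0.0656]
orientation: [-180.0, -0.0, -95.4]
force: [-0.4, -0.2, -1.7]
opening: 0.0656
gripper_force: 30.0
```

Scaled: 0.25 cm / 100 = 0.0025, 0.2 cm / 100 = 0.002.

Request:
{"op": "send_rows", "data": {
  "plan": [
    [[0.001, 0, 0.001, 0, 0, 0], [0.001, 0, 0.002, 0, 0, 0], [0.001, 0, 0.0025, 0, 0, 0], [0.001, 0, 0.0025, 0, 0, 0], [0.001, 0, 0.0025, 0, 0, 0]]
  ]
}}

```text
clock: 29.0
tool_pos: [0.4943, 0.2057, 0.063]
orientation: [180.0, -0.0, -95.4]
force: [0.3, 1.3, -1.1]
opening: 0.0653
gripper_force: 30.0
```

Scaled: 0.1 cm / 100 = 0.001, 0.05 cm / 100 = 0.0005.

Request:
{"op": "send_rows", "data": {
  "plan": [
    [[0, 0, 0.0005, 0, 0, 0], [0, 0, 0.001, 0, 0, 0], [0, 0, 0.001, 0, 0, 0], [0, 0, 0.001, 0, 0, 0]]
  ]
}}

```text
clock: 29.33
tool_pos: [0.4943, 0.2057, 0.062]
orientation: [180.0, -0.0, -95.4]
force: [-0.1, 0.0, -1.3]
opening: 0.0656
gripper_force: 30.0
```

Scaled: 0.1 cm / 100 = 0.001, 0.05 cm / 100 = 0.0005.

Request:
{"op": "send_rows", "data": {
  "plan": [
    [[0, 0, 0.0005, 0, 0, 0], [0, 0, 0.001, 0, 0, 0], [0, 0, 0.001, 0, 0, 0], [0, 0, 0.001, 0, 0, 0]]
  ]
}}

```text
clock: 29.67
tool_pos: [0.4944, 0.2058, 0.0614]
orientation: [-180.0, 0.0, -95.4]
force: [-1.5, -1.0, 3.5]
opening: 0.0652
gripper_force: 30.0
```

Scaled: -0.05 cm / 100 = -0.0005.

Request:
{"op": "send_rows", "data": {
  "plan": [
    [[0, 0, -0.0005, 0, 0, 0], [0, 0, -0.0005, 0, 0, 0], [0, 0, -0.0005, 0, 0, 0], [0, 0, -0.0005, 0, 0, 0], [0, 0, -0.0005, 0, 0, 0], [0, 0, -0.0005, 0, 0, 0]]
  ],
  "fingers": 1
}}

```text
clock: 30.17
tool_pos: [0.4943, 0.2057, 0.0615]
orientation: [180.0, -0.0, -95.4]
force: [-0.1, -1.2, 0.2]
opening: 0.0874
gripper_force: 0.0
```

Scaled: -14 cm / 100 = -0.14, -13 cm / 100 = -0.13.

Request:
{"op": "send_rows", "data": {
  "plan": [
    [[0, 0, -0.005, 0, 0, 0], [0, 0, -0.02, 0, 0, 0], [0, 0, -0.045, 0, 0, 0], [0, 0, -0.075, 0, 0, 0], [0, 0, -0.105, 0, 0, 0], [0, 0, -0.13, 0, 0, 0], [0, 0, -0.14, 0, 0, 0]]
  ]
}}

```text
clock: 30.75
tool_pos: [0.4958, 0.2065, 0.2061]
orientation: [-179.7, 0.2, -95.4]
force: [0.5, 0.6, 0.5]
opening: 0.0877
gripper_force: 0.0
```

Scaled: 20 cm / 100 = 0.2, 17 cm / 100 = 0.17, 56 degrees / 360 = 0.1556.

Request:
{"op": "send_rows", "data": {
  "plan": [
    [[0.02, 0, 0, 0, 0, 0.0194], [0.05, 0, 0, 0, 0, 0.0389], [0.08, 0.001, 0, 0, 0, 0.0583], [0.11, 0.001, 0, 0, 0, 0.0778], [0.14, 0.002, 0, 0, 0, 0.0972], [0.17, 0.002, 0, 0, 0, 0.1167], [0.2, 0.003, 0, 0, 0, 0.1361], [0.2, 0.003, 0, 0, 0, 0.1556]]
  ]
}}

```text
clock: 31.42
tool_pos: [0.471, 0.0033, 0.2015]
orientation: [180.0, -0.1, -151.9]
force: [-0.9, 1.4, -0.3]
opening: 0.0879
gripper_force: 0.0
```

```bash
python3 - <<'E'
from h import *
s=ctrl.snapshot("scene")
o=ctrl.get_obs();print(o["tool_pos"].round(4),o["orientation"].round(1),o["opening"],toolshift([.4558,-.1597,.16]))
d=ctrl.snapshot("side")
# tile on wheel: bright patch check in both views is left for the final picture
E
```

```text
[0.4717 0.0047 0.2016] [ 180.    -0.  -152.4] 0.08769946669303579 [  9.01 -13.85   4.16]
```

Scaled: -13.9 cm / 100 = -0.139, -11 cm / 100 = -0.11, 33.3 degrees / 360 = 0.0925.

Request:
{"op": "send_rows", "data": {
  "plan": [
    [[0.018, -0.025, 0, 0, 0, 0.0194], [0.036, -0.055, 0, 0, 0, 0.0389], [0.054, -0.085, 0, 0, 0, 0.0583], [0.072, -0.11, 0, 0, 0, 0.0778], [0.09, -0.139, 0, 0, 0, 0.0925], [0.09, -0.139, 0, 0, 0, 0.0925], [0.09, -0.139, 0, 0, 0, 0.0925], [0.09, -0.139, 0, 0, 0, 0.0925]]
  ]
}}

```text
clock: 32.18
tool_pos: [0.4602, -0.1578, 0.2014]
orientation: [180.0, -0.0, 175.5]
force: [0.0, 0.6, 0.5]
opening: 0.0875
gripper_force: 0.0
```

```bash
python3 - <<'E'
from h import *
w=ctrl.snapshot("wrist");o=ctrl.get_obs();print(o["tool_pos"].round(4),o["orientation"].round(1),toolshift([.4558,-.1597,.016]))
def box(m,z,n):
    k=max(cv2.findContours(m,cv2.RETR_EXTERNAL,cv2.CHAIN_APPROX_NONE)[0],key=cv2.contourArea)
    p=ray(w,cv2.boxPoints(cv2.minAreaRect(k)),z)[:,:2]; e=p-np.roll(p,-1,0)
    print(n,p.mean(0).round(4),np.hypot(*e.T).round(4),np.degrees(np.arctan2(e[:,1],e[:,0])).round(1),cv2.boundingRect(k))
h=cv2.cvtColor(w["img"],cv2.COLOR_RGB2HSV).astype(int)
c=proj(w,[[.456+a,-.16+b,.03] for a in(-.11,.11) for b in(-.05,.05)]); x0,y0=np.maximum(c.min(0),0).astype(int);x1,y1=c.max(0).astype(int);y1=min(y1,222)
m=np.zeros(h.shape[:2],np.uint8); m[y0:y1,x0:x1]=((h[y0:y1,x0:x1,1]<70)&(h[y0:y1,x0:x1,2]<95))*255
box(m,.0295,"tin")
for f,v in zip(("rim",),(0,)):
    r=((h[...,0]<12)&(h[...,1]>110)&(h[...,2]>30)).astype(np.uint8)*255; r[222:]=0; box(r,.012,"tray")
E
```

```text
[ 0.4603 -0.1574  0.2015] [180.   -0.  175.5] [ 0.43 -0.27 18.55]
tin [ 0.4394 -0.1578] [0.0623 0.1516 0.0706 0.1516] [-94.4 177.   85.6  -6.1] (225, 87, 60, 135)
tray [0.4592 0.0438] [0.1679 0.1121 0.1719 0.1283] [  -3.4  -99.3 -178.1   80. ] (370, 88, 112, 134)
```

Scaled: 16.5 cm / 100 = 0.165, 16 cm / 100 = 0.16, 1 degrees / 360 = 0.0028.

Request:
{"op": "send_rows", "data": {
  "plan": [
    [[0.002, -0.002, 0.02, 0, 0, 0.0028], [0.004, -0.003, 0.055, 0, 0, 0.0028], [0.004, -0.003, 0.09, 0, 0, 0.0028], [0.004, -0.003, 0.12, 0, 0, 0.0028], [0.004, -0.003, 0.145, 0, 0, 0.0028], [0.004, -0.003, 0.16, 0, 0, 0.0028], [0.004, -0.003, 0.165, 0, 0, 0.0028], [0.004, -0.003, 0.165, 0, 0, 0.0028]]
  ]
}}

```text
clock: 32.9
tool_pos: [0.4554, -0.1599, 0.0356]
orientation: [-180.0, -0.1, 174.5]
force: [0.9, 0.2, 0.9]
opening: 0.0873
gripper_force: 0.0
```

Scaled: 1.6 cm / 100 = 0.016, 1.2 cm / 100 = 0.012.

Request:
{"op": "send_rows", "data": {
  "plan": [
    [[0, 0, 0.004, 0, 0, 0], [0, 0, 0.008, 0, 0, 0], [0, 0, 0.012, 0, 0, 0], [0, 0, 0.016, 0, 0, 0], [0, 0, 0.016, 0, 0, 0], [0, 0, 0.016, 0, 0, 0], [0, 0, 0.016, 0, 0, 0]]
  ]
}}

```text
clock: 33.48
tool_pos: [0.456, -0.161, 0.0208]
orientation: [180.0, 0.0, 174.3]
force: [-0.7, -0.6, -0.2]
opening: 0.0878
gripper_force: 0.0
```

Request:
{"op": "send_rows", "data": {
  "plan": [
    [[0, 0.001, 0.002, 0, 0, 0], [0, 0.001, 0.004, 0, 0, 0], [0, 0.001, 0.0045, 0, 0, 0], [0, 0.001, 0.0045, 0, 0, 0]]
  ]
}}

```text
clock: 33.82
tool_pos: [0.4558, -0.1599, 0.0159]
orientation: [-180.0, -0.0, 174.3]
force: [0.2, 0.0, 0.3]
opening: 0.0875
gripper_force: 0.0
```

Request:
{"op": "send_rows", "data": {
  "plan": [
    [[0, 0, 0, 0, 0, 0], [0, 0, 0, 0, 0, 0], [0, 0, 0, 0, 0, 0], [0, 0, 0, 0, 0, 0], [0, 0, 0, 0, 0, 0], [0, 0, 0, 0, 0, 0], [0, 0, 0, 0, 0, 0], [0, 0, 0, 0, 0, 0]]
  ],
  "fingers": 0
}}

```text
clock: 34.48
tool_pos: [0.4559, -0.16, 0.0161]
orientation: [-180.0, 0.0, 174.3]
force: [-1.3, -0.1, 1.0]
opening: 0.0669
gripper_force: 30.0
```

Scaled: -10 cm / 100 = -0.1, -9 cm / 100 = -0.09.

Request:
{"op": "send_rows", "data": {
  "plan": [
    [[0, 0, -0.003, 0, 0, 0], [0, 0, -0.01, 0, 0, 0], [0, 0, -0.025, 0, 0, 0], [0, 0, -0.045, 0, 0, 0], [0, 0, -0.07, 0, 0, 0], [0, 0, -0.09, 0, 0, 0], [0, 0, -0.1, 0, 0, 0], [0, 0, -0.1, 0, 0, 0]]
  ]
}}

```text
clock: 35.15
tool_pos: [0.4574, -0.1599, 0.119]
orientation: [180.0, 0.3, 174.3]
force: [0.8, -0.7, -3.2]
opening: 0.067
gripper_force: 30.0
```

Scaled: 20.2 cm / 100 = 0.202, 19.5 cm / 100 = 0.195, -2.3 degrees / 360 = -0.0064.

Request:
{"op": "send_rows", "data": {
  "plan": [
    [[0, 0.01, 0, 0, 0, 0], [-0.003, 0.035, 0, 0, 0, -0.0028], [-0.007, 0.07, 0, 0, 0, -0.0064], [-0.01, 0.105, 0, 0, 0, -0.0064], [-0.013, 0.14, 0, 0, 0, -0.0064], [-0.015, 0.17, 0, 0, 0, -0.0064], [-0.017, 0.195, 0, 0, 0, -0.0064], [-0.0175, 0.202, 0, 0, 0, -0.0064]]
  ]
}}

```text
clock: 35.82
tool_pos: [0.4934, 0.0426, 0.115]
orientation: [-180.0, -0.1, 176.7]
force: [0.3, -0.6, -2.4]
opening: 0.0667
gripper_force: 30.0
```

Request:
{"op": "send_rows", "data": {
  "plan": [
    [[0, 0, 0, 0, 0, 0], [0, 0, 0, 0, 0, 0], [0, 0, 0, 0, 0, 0], [0, 0, 0, 0, 0, 0]]
  ]
}}

```text
clock: 36.15
tool_pos: [0.4928, 0.0385, 0.1156]
orientation: [-180.0, -0.1, 176.5]
force: [-1.4, 0.1, -2.5]
opening: 0.0667
gripper_force: 30.0
```

```bash
python3 - <<'E'
from h import *
o=ctrl.get_obs();print(o["tool_pos"].round(4),o["orientation"].round(1),o["opening"],o["force"].round(1),toolshift([.4934,.0395,.0215]))
E
```

```text
[0.4928 0.0385 0.1156] [-1.800e+02 -1.000e-01  1.765e+02] 0.06674779212080725 [-1.4  0.1 -2.5] [-0.06  0.1   9.41]
```

Scaled: 7.8 cm / 100 = 0.078, 7.2 cm / 100 = 0.072.

Request:
{"op": "send_rows", "data": {
  "plan": [
    [[0, 0.001, 0.005, 0, 0, 0], [0, 0.001, 0.02, 0, 0, 0], [0, 0.001, 0.04, 0, 0, 0], [0, 0.001, 0.06, 0, 0, 0], [0, 0.001, 0.072, 0, 0, 0], [0, 0.001, 0.078, 0, 0, 0], [0, 0.001, 0.078, 0, 0, 0], [0, 0.001, 0.078, 0, 0, 0]]
  ]
}}

```text
clock: 36.82
tool_pos: [0.4936, 0.04, 0.0382]
orientation: [-180.0, -0.0, 176.6]
force: [0.2, 1.5, -2.3]
opening: 0.0667
gripper_force: 30.0
```

Request:
{"op": "send_rows", "data": {
  "plan": [
    [[0, 0, 0.003, 0, 0, 0], [0, 0, 0.006, 0, 0, 0], [0, 0, 0.009, 0, 0, 0], [0, 0, 0.012, 0, 0, 0], [0, 0, 0.012, 0, 0, 0], [0, 0, 0.012, 0, 0, 0]]
  ]
}}

```text
clock: 37.32
tool_pos: [0.4934, 0.0403, 0.026]
orientation: [-180.0, -0.0, 176.6]
force: [-0.5, -1.0, -3.4]
opening: 0.0671
gripper_force: 30.0
```

Scaled: 0.4 cm / 100 = 0.004, 0.3 cm / 100 = 0.003.

Request:
{"op": "send_rows", "data": {
  "plan": [
    [[0, 0, 0.001, 0, 0, 0], [0, 0, 0.002, 0, 0, 0], [0, 0, 0.003, 0, 0, 0], [0, 0, 0.004, 0, 0, 0], [0, 0, 0.004, 0, 0, 0], [0, 0, 0.004, 0, 0, 0]]
  ]
}}

```text
clock: 37.82
tool_pos: [0.4934, 0.0403, 0.022]
orientation: [-180.0, -0.0, 176.6]
force: [0.4, 0.1, -2.8]
opening: 0.0668
gripper_force: 30.0
```

Scaled: 0.1 cm / 100 = 0.001, 0.05 cm / 100 = 0.0005.

Request:
{"op": "send_rows", "data": {
  "plan": [
    [[0, 0, 0.0005, 0, 0, 0], [0, 0, 0.001, 0, 0, 0], [0, 0, 0.001, 0, 0, 0], [0, 0, 0.001, 0, 0, 0]]
  ]
}}

```text
clock: 38.15
tool_pos: [0.4935, 0.0404, 0.0211]
orientation: [180.0, 0.0, 176.6]
force: [-0.0, 0.1, -1.4]
opening: 0.0669
gripper_force: 30.0
```

Scaled: 0.1 cm / 100 = 0.001, 0.05 cm / 100 = 0.0005.

Request:
{"op": "send_rows", "data": {
  "plan": [
    [[0, 0, 0.0005, 0, 0, 0], [0, 0, 0.001, 0, 0, 0], [0, 0, 0.001, 0, 0, 0]]
  ]
}}

```text
clock: 38.4
tool_pos: [0.4935, 0.0404, 0.0211]
orientation: [180.0, 0.0, 176.6]
force: [-4.8, 0.5, 12.4]
opening: 0.0673
gripper_force: 30.0
```

Scaled: -0.1 cm / 100 = -0.001.

Request:
{"op": "send_rows", "data": {
  "plan": [
    [[0, 0, -0.001, 0, 0, 0], [0, 0, -0.001, 0, 0, 0], [0, 0, -0.001, 0, 0, 0], [0, 0, -0.001, 0, 0, 0], [0, 0, -0.001, 0, 0, 0], [0, 0, -0.001, 0, 0, 0]]
  ],
  "fingers": 1
}}

```text
clock: 38.9
tool_pos: [0.4934, 0.0403, 0.0209]
orientation: [-180.0, -0.0, 176.6]
force: [0.1, -0.0, -0.7]
opening: 0.0875
gripper_force: 0.0
```

Scaled: -24 cm / 100 = -0.24, -21 cm / 100 = -0.21.

Request:
{"op": "send_rows", "data": {
  "plan": [
    [[0, 0, -0.005, 0, 0, 0], [0, 0, -0.02, 0, 0, 0], [0, 0, -0.05, 0, 0, 0], [0, 0, -0.09, 0, 0, 0], [0, 0, -0.13, 0, 0, 0], [0, 0, -0.17, 0, 0, 0], [0, 0, -0.21, 0, 0, 0], [0, 0, -0.24, 0, 0, 0]]
  ]
}}

```text
clock: 39.57
tool_pos: [0.4938, 0.0402, 0.2653]
orientation: [179.9, 0.2, 176.6]
force: [1.5, 0.6, -0.8]
opening: 0.0875
gripper_force: 0.0
```

Scaled: -10 cm / 100 = -0.1, 8 cm / 100 = 0.08.

Request:
{"op": "send_rows", "data": {
  "plan": [
    [[-0.04, 0.03, 0, 0, 0, 0], [-0.07, 0.06, 0, 0, 0, 0], [-0.1, 0.08, 0, 0, 0, 0], [-0.1, 0.08, 0, 0, 0, 0], [-0.1, 0.08, 0, 0, 0, 0], [-0.1, 0.08, 0, 0, 0, 0]]
  ]
}}

```text
clock: 40.07
tool_pos: [0.5977, 0.1142, 0.2604]
orientation: [-180.0, -0.1, 176.6]
force: [-1.2, 0.4, -0.1]
opening: 0.0874
gripper_force: 0.0
```

```bash
python3 - <<'E'
from h import *
import pickle
w=ctrl.snapshot("wrist");d=ctrl.snapshot("side");o=ctrl.get_obs();print(o["tool_pos"].round(4),o["opening"],o["force"].round(1))
pickle.dump((w,d),open("fin.pkl","wb"))
a=cv2.resize(w["img"][0:250],(800,391)); b=cv2.resize(d["img"][170:300,130:630],(800,209*800//800)) if 0 else cv2.resize(d["img"][165:300,130:512],(590,209))
out=np.zeros((600,800,3),np.uint8); out[:391]=a; out[391:,:590]=b; cv2.imwrite("pics/m_fin.png",out[:,:,::-1])
E
```

```text
[0.5972 0.1137 0.2614] 0.08796043752780008 [0.3 0.7 0.2]
```

View pics/m_fin.png

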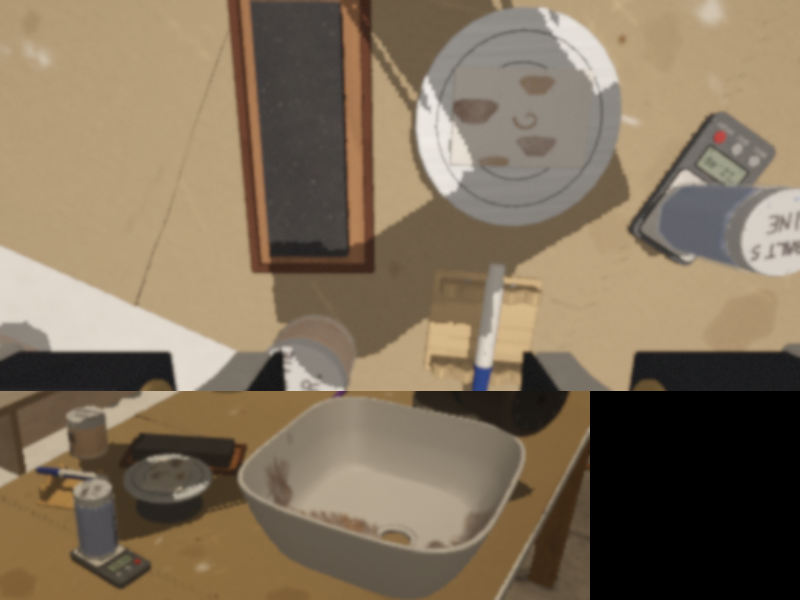

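The final picture shows all four parts in place:
- the tin flat inside the tray at (300,130)
- the tile centred on the wheel at (520,117)
- the marker in the groove at (487,330)
- the jar upright on the pan at (690,215)

The squat jar is still standing, at (315,340). Handing in.

```bash
python3 -c "
from plant import ctrl
print(ctrl.close_job())"
```

```text
the job is handed in; nothing more can be done
None
```

The job is handed in: the last pictures show the jar upright on the scale pan, the marker in the rest's middle groove, the tile flat on the banding wheel and the tin inside the tray; the squat jar is still standing, and I never touched the tape.

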